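# Rake out dropped lens caps and tip them all into the cleaner

## Robot

A 6-joint arm with a two-finger parallel gripper is mounted at the origin on the work surface. World frame = base frame: x ahead of the robot, y to its left, z up, the work surface at z = 0. Lengths are in mm, angles in degrees, forces in N, time in s.
With the tool pointing down it reaches from about 375 to 925 mm from the base axis. Payload 5.7 kg.
Tool frame: the origin (TCP) lies between the finger pads; the fingertips stand 14 mm ahead of it and the grasp point (between the pads) lies 5 mm behind it; z points along the fingers, y is the line along which they close (so a half turn about z gives the same grasp; the last joint's range is limited). The gripper opens to 88 mm and grips with 3 to 60 N. Pads are 20 mm wide; open, the fingers measure 115 mm over their backs; the gripper's body (75 mm by 178 mm) begins 61 mm behind the grasp point.
Start: joints at [63.192, 20.558, 86.54, -0, 72.909, -6.595], TCP at [207.307, 563.016, 236.623] pointing down, gripper open.
Joint ranges: [-170.27, 170.27], [-57.76, 135], [12.27, 136.19], [-55.21, 235.2], [11.17, 155.16], [-170.74, 170.74]. Speed limits (degrees/s): [136.94, 136.94, 180, 180, 180, 180].

## Interface

Orientations are given as a 3x3 rotation matrix whose columns are the frame's x, y, z axes.
In Python, from cell import sense, get_image, camera_info, sign_off, find_in, cut_out, spot_point gives the robot as it stands.
- The arm moves only by the tool move_arm, never from a script. Its argument "increments" is a list of rows, each an object with "slide": the shift along the world's x, y, z in cm, a list of three; "rotation": the turn, a rotation vector about the world's x, y, z in degrees, a list of three. In form: [{"slide": [dx, dy, dz], "rotation": [wx, wy, wz]}, ...]. A call has 1 to 8 rows; each row shifts and turns the commanded pose from where the row before left it; what a row does not reach is not made up. A row lasts 1/8 s, in which the tool goes at most 62.5 mm and 10.7 degrees, less where a joint would pass 70% of its speed; a pose out of reach is approached as far as the arm can. A call is refused whole if a number of a shift passes 6.25 or a number of a turn 10.7, either way. A call with a gripper value outside its range is refused whole. "grip" is the closure, from -1 (fully open) to 1 (shut), set as the call begins (left out, the last holds). The fingers move at their own pace and stop on an object; "squeeze" is the grip in N (left out, the last holds). Time passes only in rows, so rows that do not move let the fingers close. It gives the time, the measured TCP pose, the force, the opening and the grip force at its end, in the units of the state.
- sense(): the state, without advancing time (a new reading comes with each control period).
- get_image(name): name is "scene" or "top"; returns (picture, depth): 420x560x3 uint8, blue, green, red; 420x560 float32, mm along the optical axis (not along the pixel's ray), 0 where there is no reading.
- camera_info(name): a dict with "vfov" (degrees; the focal length in pixels is half the picture's height over the tangent of half this angle, whatever the lens; pixels are square), "cx", "cy" (the principal point, pixels), "camera_from_world" (4x4, takes a point from world to camera coordinates). Camera axes: x right, y up, looking along -z (the intrinsics and any distortion apply to the point x, -y, -z); pixel columns grow to the right and rows downward; lengths in mm; the calibration is good to about 2 mm. A picture is of the moment at which its call begins. camera_info takes no time and is no camera call.
- sign_off(): hands the job in; it is judged then, once.
Trained networks look in the newest picture that a camera, given by its name, has taken for a name from the list of things; names that differ only in an ending like _2 or _b are one class to them, and where a whole thing is asked for, a point or a joint stands for the part that bears it (a point fixed in the world has none). Each returns a list of dicts, best first, with "conf" (0 to 1); they miss things now and then, are a little off and sometimes report something else, mostly with a low value. They report only what shows in the picture. A call takes as long as a camera call. They do not tell look-alikes from the thing itself.
- find_in(camera, thing): "box" ([centre column, centre row, width, height] in pixels, round what is visible of it).
- cut_out(camera, thing): "pixels" (420x560 bool, what is visible of it) and "box" ([centre column, centre row, width, height] in pixels, round what is visible of it).
- spot_point(camera, thing): "pixel" ([column, row] in pixels: a listed point, or the origin of a listed thing).
The state is a dict: "t": time; "joint_positions": joint angles; "dq": joint speeds; "effort": joint torques, N m; "eef_pos": TCP position; "orientation": TCP orientation; "ft_force": force on the tool from outside, world axes, zero at the start; "torque": the same for the moment, N m; "width": finger opening in mm; "grasp_force": force on a finger pad.
Only numpy, scipy, OpenCV 4.12 (cv2) and the standard library are available. Lean on these libraries where they do the work, as an engineer would, in place of code of your own. Each camera call takes 0.05 s, during which the arm holds its last target. There are 200 camera calls.

## Task

Some lens dust caps have been dropped under the low clear riser: draw them all out with the flat rake (never reach in under the riser with the gripper), pick them up into the yellow pouring cup with the caps already there, and only when the cup holds every cap tip the whole lot into the tank of the ultrasonic cleaner. After that press the cleaner's green start button right down, stand the cup upright again in the middle of its black pad, see that the rake is left lying along the blue mat, wholly on it, and do not disturb the other things on the bench.

Things in the scene. Friction and masses are not known exactly. Their poses are not given: they have to be found in the camera images.
- shelf: Low clear acrylic riser, blue edging, fixed. Deck 160 (x) by 240 mm (y), underside 62 and top 70 mm above the bench. Origin: on the bench under the deck's middle; z up. Open mouth at x = -80 mm, facing -x (the robot); side walls leave y -105 to +105 mm inside; a lip 18 mm high closes the back foot at x = +71 mm.
- rake_grip (a point): Flat rake, orange handle, 120 g, lying along x, z up. Point: middle of the handle (75 mm long in x, 24 wide in y, 30 high), 15 mm above the rake's flat underside. A steel bar 14 mm wide, 14 to 20 mm above the underside, runs to the blade. Overall 207 mm long, from 38 mm behind to 169 mm ahead (+x) of this point.
- rake_blade (a point): Middle of the rake's blade: an upright plate 8 mm (x) by 60 mm (y) by 20 mm high, its lower edge level with the handle's underside; 165 mm ahead (+x) of rake_grip. Same axes as rake_grip.
- mat: Blue mat for the rake, 270 mm (own x) by 100 mm (own y), 3 mm thick, fixed. Origin: middle of its underside.
- cup_grip (a point): Yellow open cup, 90 g, 66 mm wide (y), 131 long (x), 66 tall. Point: midway between the flat side walls (3 mm; grip across y), 40 mm above its underside. z up. From this point: back wall x -54 mm, flat 4 mm floor x -51 to +25, then a ramp up at 27 degrees to the pouring lip at x +77, z -10. Side walls 66 mm tall up to x +37, 40 mm beyond.
- start (a joint): The green start button on the cleaner's console: travel in m, 0 up, 0.006 fully down (about 5 N), springs back up. It presses straight down.
- start_top (a point): Middle of the top of the green start button, 32 mm across, on the cleaner's console.
- pad: Black rubber pad for the cup, 170 mm (own x) by 120 mm (own y), 3 mm thick, fixed. Origin: middle of its underside.
- cleaner_in (a point): Middle of the tank's floor in the white ultrasonic cleaner (dry, no lid, fixed). Tank inside 164 mm (own x) by 134 mm (own y), 60 mm deep; floor 25 mm and rim 85 mm above the bench; outside 190 x 160 mm, plus a blue-topped console 70 mm high on its -x side, to own x = -145 mm. Own z up.
- cap1_c (a point): Plastic lens dust cap, a solid knurled disc 28 mm across and 20 mm tall, 18 g; its centre. Starts upright on the bench under the riser, if present. Red.
- cap2_c (a point): Plastic lens dust cap, a solid knurled disc 28 mm across and 20 mm tall, 18 g; its centre. Starts upright on the bench under the riser, if present. Blue.
- cap3_c (a point): Plastic lens dust cap, a solid knurled disc 28 mm across and 20 mm tall, 18 g; its centre. Starts upright on the bench under the riser, if present. Black.
- cap8_c (a point): Plastic lens dust cap, a solid knurled disc 28 mm across and 20 mm tall, 18 g; its centre. Starts upright on the bench under the riser, if present. Yellow.
- cap4_c (a point): Plastic lens dust cap like the others, 28 mm across, 20 mm tall; its centre. Starts in the cup, if present. Green.
- cap5_c (a point): Plastic lens dust cap like the others, 28 mm across, 20 mm tall; its centre. Starts in the cup, if present. Black.
- cap6_c (a point): Plastic lens dust cap like the others, 28 mm across, 20 mm tall; its centre. Starts in the cup, if present. Orange.
- cap7_c (a point): Plastic lens dust cap like the others, 28 mm across, 20 mm tall; its centre. Starts in the cup, if present. Blue.
- slidebox_c (a point): Bystander, not to be disturbed: grey slide box 45 x 100 x 32 mm standing on the rear half of the riser's deck; its centre.
- oil_c (a point): Bystander, not to be disturbed: amber immersion-oil bottle, 34 mm across, 85 mm tall; its centre.
- jar_c (a point): Bystander, not to be disturbed: glass jar with white lid, 56 mm across, 70 mm tall; its centre.
- mailer_c (a point): Bystander, not to be disturbed: green slide mailer 85 x 35 x 18 mm; its centre.
- marker_c (a point): Bystander, not to be disturbed: black and red marker pen 120 x 13 x 13 mm; its centre.
Things that resemble listed ones, but are neither listed nor needed, are in the scene too. Of the things that look like the part that bears rake_grip, the smaller one is meant.

How it is judged:
By the outcome, as a careful person would: the job done as asked, in the order asked, and still so for the second after the job is handed in, with the robot touching nothing.
Of cap1, cap2, cap3, cap8 only 2 to 4 are there at a start; the rules pass over those that are not, and their reading is None.
Of cap4, cap5, cap6, cap7 only 2 to 4 are there at a start; the rules pass over those that are not, and their reading is None.
At some moment in a run one of cap1, cap2, cap3, cap8, rake may be knocked a few centimetres aside while the robot is not near it.
It also fails if it takes over 210 s, if anything falls off the work surface, if the arm or the gripper's body presses on something with over 40 N, if the wrist force passes 120 N, or if a joint passes its speed limit or range.

## Working session

There is one attempt and no reset: what is moved stays moved. The work goes in short steps, Python scripts to look and compute and a tool call to move; the robot and the scene stay as the last step left them, time stands still between calls to the robot, and variables do not carry over. Pictures are saved under pics/ and viewed, at most 14 in all, crops included, and the job is handed in when it is done.

Besides the shell and the picture viewer there is one more tool, called after ">>>" as name(argument=value, ...), one argument or row to a line, values as JSON. move_arm: Moves the arm, as the interface text tells. Its arguments: {"type":"object","properties":{"increments":{"type":"array","items":{"type":"object","properties":{"slide":{"type":"array","items":{"type":"number"}},"rotation":{"type":"array","items":{"type":"number"}}}}},"grip":{"type":"number"},"squeeze":{"type":"number"}},"required":["increments"]}

```bash
ls; mkdir -p pics
cat > h.py <<'E'
import numpy as np, cv2
from cell import *
def K(n):
    c=camera_info(n); f=210/np.tan(np.radians(c['vfov'])/2); return c,f
def w(n,u,v,d):
    c,f=K(n); P=np.array([(u-c['cx'])/f*d,-(v-c['cy'])/f*d,-d,1]); return (np.linalg.inv(c['camera_from_world'])@P)[:3]
def wz(n,u,v,z):
    c,f=K(n); M=np.linalg.inv(c['camera_from_world']); o=M[:3,3]; r=M[:3,:3]@np.array([(u-c['cx'])/f,-(v-c['cy'])/f,-1]); return o+r*(z-o[2])/r[2]
def px(n,p):
    c,f=K(n); q=c['camera_from_world']@np.append(p,1); return np.array([c['cx']+f*q[0]/-q[2],c['cy']-f*q[1]/-q[2]])
def cloud(n,d):
    c,f=K(n); v,u=np.mgrid[:420,:560]; P=np.stack([(u-c['cx'])/f*d,-(v-c['cy'])/f*d,-d,np.ones_like(d)],-1); return (P@np.linalg.inv(c['camera_from_world']).T)[...,:3]
E
python3 - <<'E'
from h import *
np.set_printoptions(precision=1,suppress=True)
for n in('scene','top'):
    im,d=get_image(n); cv2.imwrite(f'pics/{n}0.png',im); np.save(f'{n}0.npy',d)
    c=camera_info(n); print(n,{k:v for k,v in c.items()}, )
    P=cloud(n,d)
    for t in 'shelf rake_grip rake_blade mat cup_grip start_top pad cleaner_in cap1_c cap2_c cap3_c cap8_c cap4_c cap5_c cap6_c cap7_c'.split():
        for r in spot_point(n,t)[:4]:
            u,v=r['pixel']; print(n,t,round(r['conf'],2),np.array([u,v]),P[int(v),int(u)] if 0<=v<420 and 0<=u<560 else '')
print(sense())
E
```

```text
pics
scene {'vfov': 52.02732533027396, 'cx': 283.4360966481346, 'cy': 204.5047401045409, 'camera_from_world': array([[   -0.6,     0.8,     0. ,   304.8],
       [   -0.5,    -0.4,     0.8,   205.5],
       [    0.6,     0.5,     0.7, -1498.5],
       [    0. ,     0. ,     0. ,     1. ]])}
scene shelf 0.73 [208.8 251.4] [761.4 -23.7  99.6]
scene rake_grip 0.63 [366.7 217.2] [355.9 173.3  18.6]
scene rake_grip 0.61 [442.5 195.8] [139.1 305.6  21.4]
scene rake_blade 0.87 [481.3 259.8] [317.4 478.1  17.4]
scene rake_blade 0.56 [317.  280.2] [624.1 189.   20. ]
scene mat 0.84 [330.6 257.3] [530.2 167.3   3.8]
scene mat 0.74 [145.1 209.1] [ 729.  -297.2   58.1]
scene mat 0.65 [335.9 236.1] [487.3 152.5  36.4]
scene mat 0.58 [205.4 250.9] [765.  -29.3 102.3]
scene cup_grip 0.95 [415.9 294.1] [520.1 391.5  18.5]
scene start_top 0.52 [213.1 139.3] [ 403.1 -356.3   91.7]
scene start_top 0.49 [405.8 307.6] [556.  386.3   3.9]
scene pad 0.93 [406.6 306.8] [554.4 387.4   6.9]
scene pad 0.17 [406.6 301.5] [558.5 384.9  28. ]
scene cleaner_in 0.62 [182.6 172.9] [ 578.  -310.1   86.5]
scene cap8_c
[... 1211 characters left out ...]
p cap5_c 0.43 [168.2 200.9] [542.1 382.6  24.5]
top cap5_c 0.36 [377.8 145.9] [ 701.4 -299.8   73.4]
top cap6_c 0.39 [163.3 213.4] [498.6 396.4  30.1]
top cap6_c 0.23 [403.2 238.4] [ 398.  -359.5   91.7]
top cap7_c 0.45 [159.4 202.7] [535.6 411.3  26.4]
{'t': 1.7, 'joint_positions': array([63.2, 20.6, 86.5,  0. , 72.9, -6.6]), 'dq': array([ 0. , -0.1, -0.1,  0.1,  0.1,  0. ]), 'effort': array([ -0. , -51.5, -27.1,   0.1,   0. ,   0. ]), 'eef_pos': array([207.3, 563. , 236.6]), 'orientation': array([[-0.9,  0.3, -0. ],
       [ 0.3,  0.9, -0. ],
       [ 0. , -0. , -1. ]]), 'ft_force': array([ 0.5, -0.1,  0.6]), 'torque': array([ 0.,  0., -0.]), 'grasp_force': 0.0, 'width': 87.86103552973994}
```

View pics/scene0.png

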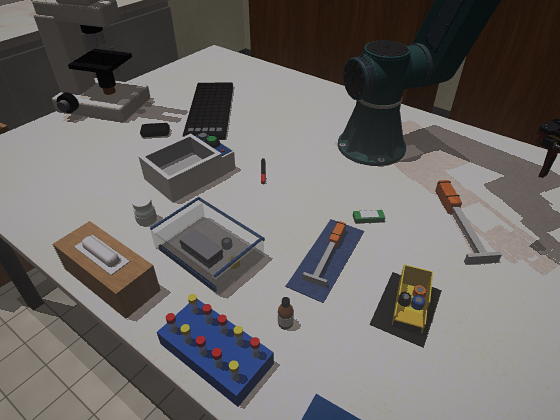

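View pics/top0.png

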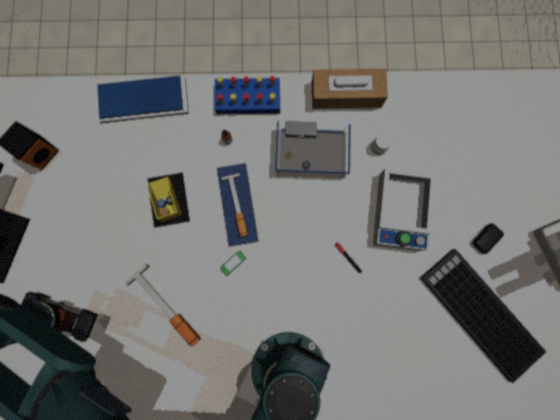

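Run:
```python
from h import *
t=cv2.imread('pics/top0.png'); s=cv2.imread('pics/scene0.png')
def cr(i,x,y,W,H): return cv2.resize(i[y:y+H,x:x+W],(400,300),interpolation=cv2.INTER_CUBIC)
o=np.vstack([np.hstack([cr(t,265,105,100,75),cr(s,150,190,120,90)]),np.hstack([cr(t,140,155,132,99),cr(s,360,250,100,75)])])
o=np.clip(o.astype(float)*1.4,0,255).astype('uint8')
cv2.imwrite('pics/c1.png',o)
print(camera_info('top').keys())
np.set_printoptions(precision=1,suppress=True)
for n in('scene','top'):
    im,d=get_image(n);P=cloud(n,d)
    for x in 'oil_c jar_c mailer_c marker_c slidebox_c cap1_c cap2_c cap3_c cap8_c cap4_c cap6_c'.split():
        for r in find_in(n,x)[:3]:
            u,v,_,_=r['box']; print(n,x,round(r['conf'],2),np.array(r['box']),P[int(v),int(u)])
```

```text
dict_keys(['vfov', 'cx', 'cy', 'camera_from_world'])
scene oil_c 0.98 [287.9 313.5  18.3  29.8] [763.6 203.6  59. ]
scene jar_c 0.6 [144.4 212.6  21.4  28.5] [ 731.1 -302.6   45.9]
scene jar_c 0.42 [211.7 139.2  12.7   7.9] [ 402.4 -366.3   87.5]
scene mailer_c 0.78 [368.6 217.   36.7  12.2] [351.4 177.3  17.5]
scene marker_c 0.51 [263.5 169.9   5.8  25.1] [ 348.2 -200.7   12.1]
scene slidebox_c 0.77 [201.7 246.5  42.4  40.2] [762.3 -44.6 103.5]
scene cap8_c 0.41 [262.9 171.2   5.4  24.5] [ 359.  -196.    12.7]
scene cap8_c 0.25 [144.1 210.4  20.4  26.9] [ 729.5 -302.6   51.9]
scene cap6_c 0.56 [418.6 289.4  11.7  13.8] [510.9 392.6  28.5]
top oil_c 0.52 [227.1 137.2   7.6  14.2] [739.2 185.1  65.3]
top jar_c 0.78 [380.8 144.4  21.4  16. ] [ 705.7 -310.5   70. ]
top mailer_c 0.56 [234.2 262.9  26.7  17.9] [336.9 167.9  19.9]
top slidebox_c 0.8 [300.5 130.6  32.6  17.4] [745.5 -50.6 103.8]
top slidebox_c 0.65 [169.8 201.    7.4   8.2] [538.2 378.6  27.1]
top slidebox_c 0.29 [314.4 149.7  77.1  53.4] [692.5 -96.1  70.3]
top cap1_c 0.69 [236.8 206.4  39.2  82.8] [518.4 160.8  22.7]
top cap1_c 0.68 [161.1 202.6   8.1   9.6] [535.6 404.9  26. ]
top cap4_c 0.25 [227.3 139.2   8.   18.2] [735.8 186.4  55.3]
top cap6_c 0.37 [163.5 211.8   6.4   9.4] [505.4 397.   28.3]
```

View pics/c1.png

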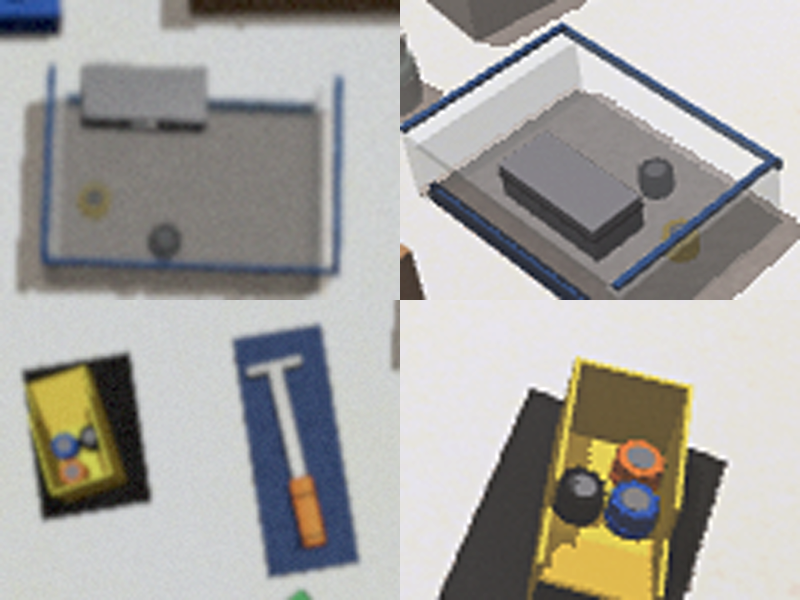

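Run:
```python
from h import *
np.set_printoptions(precision=1,suppress=True,linewidth=160)
regs={'mailer':(300,390,120,220,13,25),'slidebox':(700,810,-130,20,92,112),'marker':(270,430,-240,-150,8,20),'oiltop':(710,790,150,230,75,95),'jartop':(670,770,-350,-250,60,80),'cleanrim':(400,650,-480,-220,78,92),'button':(370,420,-390,-330,70,110),'mailershelfdeck':(600,850,-200,80,60,66)}
for n in('scene','top'):
    c=camera_info(n); print(n,np.linalg.inv(c['camera_from_world'])[:3,3])
    d=np.load(n+'0.npy'); P=cloud(n,d)
    for k,(a,b,e,f,g,h) in regs.items():
        m=(P[...,0]>a)&(P[...,0]<b)&(P[...,1]>e)&(P[...,1]<f)&(P[...,2]>g)&(P[...,2]<h)&(d>0)
        if m.sum()>3:
            q=P[m]; print(k,m.sum(),q.mean(0),q.min(0),q.max(0))
    Z=np.median(np.stack([np.roll(P[...,2],(i,j),(0,1)) for i in(-2,0,2) for j in(-2,0,2)]),0)
    print(Z[10::40,10::50])
```

```text
scene [1197.1  517.2  824.7]
mailer 277 [341.8 173.9  17.7] [301.2 131.1  13.2] [380.4 215.1  22.5]
slidebox 700 [759.6 -49.1 101. ] [ 731.1 -104.4   92.1] [782.6  -1.2 105.9]
marker 83 [ 354.9 -196.9   11.8] [ 302.5 -236.5    8. ] [ 398.  -160.4   15.7]
oiltop 62 [755.9 193.4  83.2] [746.3 183.6  75.1] [763.  200.8  88. ]
jartop 213 [ 721.7 -317.9   68.7] [ 695.7 -346.4   60.1] [ 744.4 -295.2   73.4]
cleanrim 896 [ 517.6 -377.    83.7] [ 400.3 -475.5   78. ] [ 626.4 -288.6   91.7]
button 133 [ 404.4 -356.    83.4] [ 380.2 -387.2   70. ] [ 419.9 -331.7   94.3]
mailershelfdeck 158 [735.8 -21.5  63.5] [ 617.9 -195.6   60.1] [790.9  33.4  66. ]
[[ 183.6  368.8  370.1  105.7 -248.   156.1  208.7  257.2  296.5  461.   360.8]
 [ 129.8  229.3  188.3  -92.1   -0.2  -45.5   28.7   91.6  330.8  339.1  233. ]
 [ -20.    59.6   74.4   -1.9   23.6   -0.8   -0.8  250.6  -36.    39.9   92.3]
 [  -2.9   -0.6   -0.3   24.2   23.    -2.    -1.3   91.7   -0.9    0.4  -58.9]
 [  -0.2    0.7    0.4   83.1   42.8    1.5    0.5    0.7   -1.9    0.5   -0.2]
 [  -0.3    0.6   -0.1    0.5   69.6    0.9   -2.3
[... 1261 characters left out ...]
.7   30.9   -0.9   45.7   -1.1   90.6   -0.8   -2.4   -1.5]
 [ 139.5   -0.9   -0.1    1.8   -2.1   -2.3  100.3    1.1   -0.7   -0.2   -2. ]
 [  -2.    -0.1    0.4    0.4    0.2    0.3   69.3   -0.9    0.4   -1.2   -1.6]
 [  -0.3    2.2    0.8   26.6   -2.6   -0.5    2.     0.5   26.1   -0.    -0.3]
 [  15.5    1.6    0.5   -1.    -0.4    3.7    1.     0.2    6.2    0.     0.3]
 [  -1.7    1.6   -0.1    0.3    0.8   -1.3    0.1    1.1   -0.2   25.5   -0.8]
 [ 676.9  377.7   -1.4    2.6   -0.3    0.5    0.7    1.3    0.    -0.1   23.3]
 [ 583.9  702.6    0.1    0.7    1.2   13.1  326.3    0.8   -2.2   -1.5   23.6]
 [ 696.5  761.5  777.5    0.3   -1.2  299.2  346.    -0.1    0.1    0.1    0.5]]
```

Run:
```python
from h import *
from scipy.optimize import least_squares
np.set_printoptions(precision=1,suppress=True,linewidth=160)
for n in('scene','top'):
    d=np.load(n+'0.npy'); P=cloud(n,d)
    for z in range(5,250,15):
        m=(np.hypot(P[...,0],P[...,1])<130)&(abs(P[...,2]-z)<5)
        q=P[m]
        if len(q)<30: continue
        r=least_squares(lambda p:np.hypot(q[:,0]-p[0],q[:,1]-p[1])-p[2],[0,0,80],loss='soft_l1',f_scale=2)
        print(n,z,len(q),r.x,np.median(abs(r.fun)))
```

```text
scene 5 294 [ -4.6  -1.7 121.3] 3.0561035293268617
scene 20 227 [-13.4  -6.3  99.5] 6.282884481651834
scene 35 168 [-12.9  -3.5  94. ] 3.7120530451903946
scene 50 178 [-8.  -2.5 88.1] 4.475236416193063
scene 65 176 [-6.7 -1.5 84.8] 3.3994300431804234
scene 80 165 [-4.3 -1.6 81.2] 2.8335242806099785
scene 95 152 [-2.8 -0.8 77.5] 2.4931890640792176
scene 110 152 [-1.7 -1.1 75.7] 1.853823025030458
scene 125 148 [-1.7 -0.2 74.3] 1.7981286408318553
scene 140 136 [ 0.5  0.3 71.4] 1.4417853697049026
scene 155 131 [ 0.5  0.2 70.2] 1.1111914658997364
scene 170 135 [ 1.   0.1 69.3] 1.4132389071715892
scene 185 112 [ 0.9  0.4 70.6] 1.2401338616576751
scene 200 111 [-4.2 -3.3 73.1] 1.9806823369433886
scene 215 144 [-54.7 -66.3 152. ] 3.8611119423798073
scene 230 184 [-42.9 -64.1 145.2] 5.665695064714953
scene 245 213 [-39.1 -58.1 141.8] 7.911150675921533
top 5 520 [ -3.8  -1.5 121.7] 5.240231349971403
top 20 344 [ -9.4  -4.3 105.9] 8.19144326320962
top 35 49 [-28.2 -27.3 118.8] 4.693143101967337
top 50 43 [-27.3 -25.  114.1] 2.7570985071939873
top 65 35 [-20.2 -20.  104.6] 2.8013508117277155
top 80 32 [-22.2 -20.5 105. ] 2.146193374783003
top 95 31 [-19.7 -19.8 101.6] 3.244655002114044
```

>>> move_arm(
  increments=[
    {"slide": [5, -2, 0]},
    {"slide": [5, -2, 0]},
    {"slide": [5, -2, 0]},
    {"slide": [5, -2, 0]},
  ],
)

```text
invalid input at $.increments[0]: expected keys slide, rotation
```

>>> move_arm(
  increments=[
    {"slide": [5, -3, 0], "rotation": [0, 0, 0]},
    {"slide": [5, -3, 0], "rotation": [0, 0, 0]},
    {"slide": [5, -3, -2], "rotation": [0, 0, 0]},
    {"slide": [5, -3, -2], "rotation": [0, 0, 0]},
    {"slide": [0, 0, 0], "rotation": [0, 0, 0]},
    {"slide": [0, 0, 0], "rotation": [0, 0, 0]},
  ],
)

```text
t: 3.65
eef_pos: [407.1, 443.1, 196.6]
orientation: [[-0.938, 0.346, -0.001], [0.346, 0.938, 0.0], [0.001, -0.0, -1.0]]
ft_force: [-1.0, 0.6, -0.6]
width: 88.3
grasp_force: 0.0
```

Run:
```python
from h import *
np.set_printoptions(precision=1,suppress=True,linewidth=160)
s=sense(); print(s['eef_pos'],s['orientation'])
R=s['orientation']; p=s['eef_pos']
for n in('scene','top'):
    im,d=get_image(n);cv2.imwrite(f'pics/{n}1.png',im); P=cloud(n,d)
    L=(P-p)@R   # tool frame
    for a,b in((5,16),(-10,5),(-50,-10),(-66,-50),(-75,-64),(-110,-80),(-160,-110)):
        m=(abs(L[...,0])<150)&(abs(L[...,1])<150)&(L[...,2]>a)&(L[...,2]<b)&(d>0)
        if m.sum(): print(n,a,b,m.sum(),L[m].min(0),L[m].max(0),np.percentile(L[m],[3,97],axis=0).ravel())
```

```text
[407.1 443.1 196.6] [[-0.9  0.3 -0. ]
 [ 0.3  0.9  0. ]
 [ 0.  -0.  -1. ]]
scene 5 16 58 [-13.3 -52.6   5.1] [10.  53.7 15. ] [-12.4 -50.5   5.5   8.6  53.6  13.9]
scene -10 5 91 [-13.8 -52.2  -9.8] [11.8 54.4  4.9] [-13.2 -50.5  -9.6   9.5  53.8   3.7]
scene -50 -10 280 [-14.5 -57.3 -50. ] [ 11.1  58.7 -10. ] [-12.9 -53.9 -48.5   8.   57.4 -11.6]
scene -66 -50 43 [-14.6 -56.2 -64.7] [  9.8  58.  -50.3] [-14.2 -54.6 -63.7   9.3  56.1 -50.3]
scene -75 -64 140 [-35.5 -79.4 -75. ] [ 30.9  81.8 -64.7] [-34.4 -74.8 -74.8  25.8  81.3 -66.8]
scene -110 -80 1952 [ -36.9  -88.9 -110. ] [ 33.3  89.8 -80. ] [ -34.   -81.6 -109.7   24.4   88.1  -81.5]
scene -160 -110 756 [ -38.7  -85.8 -159.9] [  28.4   88.7 -110. ] [ -34.7  -47.6 -158.6   17.6   60.7 -110.3]
top -66 -50 1 [ -1.7 -79.  -64.6] [ -1.7 -79.  -64.6] [ -1.7 -79.  -64.6  -1.7 -79.  -64.6]
top -75 -64 13 [-24.2 -81.7 -74.7] [ 34.3 -79.  -64.6] [-23.3 -81.7 -74.1  31.4 -79.3 -65.5]
top -110 -80 375 [ -29.   -89.7 -110. ] [ 36.9 -17.3 -81.2] [ -26.8  -88.8 -109.8   33.9  -29.7  -83.9]
top -160 -110 289 [ -31.5  -88.1 -159.6] [  35.7  -12.9 -110. ] [ -27.2  -85.9 -158.4   29.2  -28.8 -110.1]
```

Run:
```python
from h import *
np.set_printoptions(precision=1,suppress=True,linewidth=160)
s=sense(); R=s['orientation']; p=s['eef_pos']
for n in('scene','top'):
    im=cv2.imread(f'pics/{n}0.png'); d=np.load(n+'0.npy'); P=cloud(n,d)
    def pol(m,z):
        k=cv2.morphologyEx(m.astype('uint8'),cv2.MORPH_CLOSE,np.ones((5,5)));
        N,l,st,_=cv2.connectedComponentsWithStats(k); i=1+st[1:,4].argmax()
        cs,_=cv2.findContours((l==i).astype('uint8'),0,1); c=cv2.convexHull(max(cs,key=cv2.contourArea))[:,0]
        W=np.array([wz(n,u,v,z)[:2] for u,v in c]).astype('float32'); return cv2.minAreaRect(W)
    hsv=cv2.cvtColor(im,cv2.COLOR_BGR2HSV).astype(int)
    reg=lambda a,b,c,e:(P[...,0]>a)&(P[...,0]<b)&(P[...,1]>c)&(P[...,1]<e)
    blue=(hsv[...,0]>100)&(hsv[...,0]<130)&(hsv[...,1]>90)
    print(n,'mat',pol(blue&reg(380,680,60,240)&(P[...,2]<15),3))
    dark=(hsv[...,2]<70)
    print(n,'pad',pol((dark|((hsv[...,0]<35)&(hsv[...,1]>120)))&reg(440,660,300,480)&(P[...,2]<80),3))
    print(n,'marker',pol((dark|((hsv[...,1]>150)&((hsv[...,0]<10)|(hsv[...,0]>170))))&reg(270,430,-250,-140),8))
    # rim
    m=reg(400,650,-480,-240)&(abs(P[...,2]-85)<4); q=P[m][:,:2].astype('float32'); print('rim',cv2.minAreaRect(q))
    m=reg(600,850,-220,120)&(abs(P[...,2]-70)<5); q=P[m][:,:2].astype('float32'); print('deck',cv2.minAreaRect(q))
```

```text
scene mat ((532.8848876953125, 159.82693481445312), (267.5058898925781, 97.5743179321289), 8.591581344604492)
scene pad ((527.9899291992188, 384.29510498046875), (219.1498260498047, 119.65906524658203), 9.066960334777832)
scene marker ((350.4918212890625, -199.0667266845703), (128.59637451171875, 12.64664363861084), 39.30622863769531)
rim ((506.9230651855469, -381.25140380859375), (166.47914123535156, 218.7969970703125), 81.66117095947266)
deck ((702.4799194335938, -91.92245483398438), (243.9280548095703, 167.54283142089844), 86.79560089111328)
top mat ((528.7645263671875, 159.668701171875), (261.0304260253906, 92.9482421875), 8.853682518005371)
top pad ((547.929931640625, 388.0533447265625), (166.10691833496094, 115.6103286743164), 8.846662521362305)
top marker ((344.5263977050781, -200.59165954589844), (115.96430206298828, 10.652922630310059), 38.87960433959961)
rim ((504.357177734375, -380.8606872558594), (161.2237548828125, 212.6722412109375), 81.84930419921875)
deck ((698.3034057617188, -91.97917175292969), (240.21763610839844, 165.6659698486328), 86.69818115234375)
```

Run:
```python
from h import *
np.set_printoptions(precision=1,suppress=True,linewidth=160)
ax=lambda n:{'scene':np.array([-2,0]),'top':np.array([2,0])}[n]
for n in('scene','top'):
    im=cv2.imread(f'pics/{n}0.png'); d=np.load(n+'0.npy'); P=cloud(n,d)
    P[...,:2]+=ax(n)
    hsv=cv2.cvtColor(im,cv2.COLOR_BGR2HSV).astype(int)
    reg=lambda a,b,c,e:(P[...,0]>a)&(P[...,0]<b)&(P[...,1]>c)&(P[...,1]<e)
    o=((hsv[...,0]<15)&(hsv[...,1]>130))&reg(380,560,60,240)
    g=reg(400,680,60,240)&(P[...,2]>13)&(P[...,2]<28)&(hsv[...,1]<90)
    for k,m,z in(('handle',o&(P[...,2]>26),33),('steel',g,23)):
        q=P[m][:,:2].astype('float32'); print(n,k,len(q),cv2.minAreaRect(q),np.median(P[m][:,2]), q.mean(0))
    q=P[g]; bl=q[q[:,0]>q[:,0].max()-14]; print('blade',len(bl),bl.mean(0),bl.min(0),bl.max(0))
    bar=q[(q[:,0]<q[:,0].max()-20)]; print('barfit',np.degrees(np.arctan(np.polyfit(bar[:,0],bar[:,1],1)[0])),np.polyval(np.polyfit(bar[:,0],bar[:,1],1),[500,600]))
for n,a,b in(('top',(288.2,155),(306.2,165)),('scene',(234.6,262),(226.5,243.4))):
    for c in(a,b): print(n,wz(n,*c,11)[:2]+ax(n))
# cup
    im=cv2.imread(f'pics/{n}0.png'); d=np.load(n+'0.npy'); P=cloud(n,d); P[...,:2]+=ax(n)
    hsv=cv2.cvtColor(im,cv2.COLOR_BGR2HSV).astype(int)
    m=(P[...,0]>440)&(P[...,0]<660)&(P[...,1]>300)&(P[...,1]<480)&(P[...,2]>60)&(P[...,2]<72)
    q=P[m][:,:2].astype('float32'); print(n,'cup',len(q),cv2.minAreaRect(q))
    m=(P[...,0]>440)&(P[...,0]<660)&(P[...,1]>300)&(P[...,1]<480)&(P[...,2]>8)&(P[...,2]<78)
    q=P[m][:,:2].astype('float32'); print(n,'cupall',len(q),cv2.minAreaRect(q))
    m=(P[...,0]>360)&(P[...,0]<430)&(P[...,1]>-400)&(P[...,1]<-320)&(P[...,2]>74)&(P[...,2]<110)&(hsv[...,0]>45)&(hsv[...,0]<85)&(hsv[...,1]>80)
    q=P[m]; print(n,'btn',len(q),q.mean(0),np.median(q,0),q.min(0),q.max(0))
```

```text
scene handle 158 ((458.0155334472656, 143.57565307617188), (73.94084930419922, 22.641399383544922), 13.025609016418457) 32.60237598904905 [461.6 144.9]
scene steel 370 ((529.4511108398438, 151.11520385742188), (203.8107452392578, 59.72651290893555), 18.109888076782227) 22.57164123729359 [577.7 171.4]
blade 115 [622.2 177.7  20.2] [616.1 151.5  13.2] [630.  210.3  26. ]
barfit 11.782734485476675 [155.3 176.1]
top handle 75 ((457.4946594238281, 144.35891723632812), (72.51241302490234, 23.62961196899414), 13.447092056274414) 31.87986453352596 [455.5 146.2]
top steel 208 ((529.0390625, 145.96853637695312), (208.44943237304688, 57.505470275878906), 21.151277542114258) 22.33468516626965 [568.  169.2]
blade 44 [619.8 177.1  21.7] [614.  151.2  14.6] [627.8 210.1  27.9]
barfit 13.588071397055883 [152.9 177.1]
top [692.9 -13.9]
top [657.3 -73.5]
top cup 102 ((528.5643310546875, 388.2572326660156), (91.83211517333984, 67.3477554321289), 18.5916805267334)
top cupall 936 ((544.4154663085938, 388.938232421875), (174.71022033691406, 181.92190551757812), 89.26048278808594)
top btn 101 [ 400.1 -365.1   89.4] [ 400.1 -364.6   89.8] [ 384.2 -384.2   77.1] [ 416.5 -349.6   97.7]
scene [692.8 -10.5]
scene [657.6 -70.5]
scene cup 215 ((528.8092041015625, 387.7589111328125), (92.219482421875, 66.05384826660156), 18.42893409729004)
scene cupall 1680 ((547.8150634765625, 394.0390930175781), (133.74118041992188, 66.29017639160156), 18.1796932220459)
scene btn 51 [ 402.1 -363.8   90.4] [ 402.7 -362.8   90.8] [ 386.1 -380.7   82.9] [ 416.8 -349.3   94.3]
```

>>> move_arm(
  increments=[
    {"slide": [0.85, -4.98, 0], "rotation": [0, 0, 5.5]},
    {"slide": [0.85, -4.98, 0], "rotation": [0, 0, 5.5]},
    {"slide": [0.85, -4.98, 0], "rotation": [0, 0, 5.5]},
    {"slide": [0.85, -4.98, -2], "rotation": [0, 0, 5.5]},
    {"slide": [0.85, -4.98, -2], "rotation": [0, 0, 5.5]},
    {"slide": [0.82, -5, -2], "rotation": [0, 0, 5.3]},
    {"slide": [0, 0, -2], "rotation": [0, 0, 0]},
    {"slide": [0, 0, 0], "rotation": [0, 0, 0]},
  ],
)

```text
t: 4.75
eef_pos: [456.8, 144.5, 116.2]
orientation: [[-0.976, -0.218, -0.002], [-0.218, 0.976, -0.0], [0.002, 0.0, -1.0]]
ft_force: [0.2, -0.1, 0.3]
width: 88.1
grasp_force: 0.0
```

```bash
cat >> h.py <<'E'
AX={'scene':np.array([-2,0]),'top':np.array([2,0])}
def rake(n,save=None):
    im,d=get_image(n)
    if save: cv2.imwrite(save,im)
    P=cloud(n,d); P[...,:2]+=AX[n]
    hsv=cv2.cvtColor(im,cv2.COLOR_BGR2HSV).astype(int)
    r=(P[...,0]>370)&(P[...,0]<700)&(P[...,1]>40)&(P[...,1]<260)
    o=(hsv[...,0]<15)&(hsv[...,1]>130)&r&(P[...,2]>26)&(P[...,2]<40)
    g=r&(P[...,2]>13)&(P[...,2]<28)&(hsv[...,1]<90)&(P[...,0]>480)
    out=[]
    for m in(o,g):
        out.append((int(m.sum()),cv2.minAreaRect(P[m][:,:2].astype('float32')) if m.sum()>5 else None))
    q=P[g]; q=q[q[:,0]<q[:,0].max()-22]; f=np.polyfit(q[:,0],q[:,1],1)
    return out,np.degrees(np.arctan(f[0])),np.polyval(f,[500,600])
E
python3 - <<'E'
from h import *
for n in('scene','top'): print(n,rake(n,f'pics/{n}2.png'))
s=sense(); print(s['joint_positions'],s['eef_pos'])
E
```

```text
scene ([(121, ((460.18218994140625, 144.27748107910156), (71.55086517333984, 22.64645004272461), 12.722124099731445)), (359, ((564.9976196289062, 159.63101196289062), (135.54165649414062, 59.52280807495117), 20.82052993774414))], np.float64(12.739396336338073), array([153.80802596, 176.41626214]))Traceback (most recent call last):
  File "<stdin>", line 2, in <module>
  File "h.py", line 25, in rake
    q=P[g]; q=q[q[:,0]<q[:,0].max()-22]; f=np.polyfit(q[:,0],q[:,1],1)
                                           ~~~~~~~~~~^^^^^^^^^^^^^^^^^
    raise TypeError("expected non-empty vector for x")
TypeError: expected non-empty vector for x
```

>>> move_arm(
  increments=[
    {"slide": [0.1, 0, -3], "rotation": [0, 0, 0]},
    {"slide": [0, 0, -3], "rotation": [0, 0, 0]},
    {"slide": [0, 0, -2.5], "rotation": [0, 0, 0]},
    {"slide": [0, 0, -1], "rotation": [0, 0, 0]},
    {"slide": [0, 0, 0], "rotation": [0, 0, 0]},
  ],
)

```text
t: 5.48
eef_pos: [459.2, 144.7, 21.9]
orientation: [[-0.976, -0.219, 0.0], [-0.219, 0.976, -0.0], [-0.0, -0.0, -1.0]]
ft_force: [-0.3, -1.0, 0.6]
width: 88.0
grasp_force: 0.0
```

>>> move_arm(
  increments=[
    {"slide": [0, 0, 0], "rotation": [0, 0, 0]},
    {"slide": [0, 0, 0], "rotation": [0, 0, 0]},
    {"slide": [0, 0, 0], "rotation": [0, 0, 0]},
    {"slide": [0, 0, 0], "rotation": [0, 0, 0]},
    {"slide": [0, 0, 0], "rotation": [0, 0, 0]},
    {"slide": [0, 0, 0], "rotation": [0, 0, 0]},
  ],
  grip=1,
  squeeze=50,
)

```text
t: 6.22
eef_pos: [459.0, 144.0, 21.6]
orientation: [[-0.976, -0.218, -0.0], [-0.218, 0.976, -0.0], [0.0, -0.0, -1.0]]
ft_force: [0.5, -0.7, -0.1]
width: 31.1
grasp_force: 0.0
```

>>> move_arm(
  increments=[
    {"slide": [0, 0, 0], "rotation": [0, 0, 0]},
    {"slide": [0, 0, 0], "rotation": [0, 0, 0]},
    {"slide": [0, 0, 0], "rotation": [0, 0, 0]},
    {"slide": [0, 0, 3], "rotation": [0, 0, 0]},
    {"slide": [0, 0, 3], "rotation": [0, 0, 0]},
    {"slide": [0, 0, 0], "rotation": [0, 0, 0]},
  ],
)

```text
t: 6.98
eef_pos: [460.5, 144.3, 83.2]
orientation: [[-0.976, -0.218, 0.004], [-0.218, 0.976, 0.001], [-0.004, -0.0, -1.0]]
ft_force: [0.2, -0.4, -1.5]
width: 23.5
grasp_force: 50.0
```

>>> move_arm(
  increments=[
    {"slide": [-0.34, -3.4, 0], "rotation": [0, 0, -2.6]},
    {"slide": [-0.34, -3.4, 0], "rotation": [0, 0, -2.6]},
    {"slide": [-0.34, -3.4, 0], "rotation": [0, 0, -2.6]},
    {"slide": [-0.34, -3.4, 0], "rotation": [0, 0, -2.6]},
    {"slide": [-0.34, -3.4, 0], "rotation": [0, 0, -2.7]},
    {"slide": [0, -3.4, 0], "rotation": [0, 0, -2.7]},
    {"slide": [0, 0, -3.5], "rotation": [0, 0, 0]},
    {"slide": [0, 0, 0], "rotation": [0, 0, 0]},
  ],
)

```text
t: 7.98
eef_pos: [439.3, -59.6, 44.3]
orientation: [[-0.998, 0.057, -0.006], [0.057, 0.998, 0.002], [0.006, 0.001, -1.0]]
ft_force: [-1.3, -0.1, -1.3]
width: 23.9
grasp_force: 50.0
```

Run:
```python
from h import *
np.set_printoptions(precision=1,suppress=True,linewidth=160)
for n in('scene','top'):
    im,d=get_image(n); cv2.imwrite(f'pics/{n}3.png',im); P=cloud(n,d); P[...,:2]+=AX[n]
    m=(P[...,0]>520)&(P[...,0]<616)&(P[...,1]>-130)&(P[...,1]<10)&(P[...,2]>15)&(P[...,2]<80)
    q=P[m]; b=q[q[:,0]>q[:,0].max()-12]; print(n,len(q),b.mean(0),b.min(0),b.max(0))
    a=q[q[:,0]<q[:,0].max()-20]; a=a[a[:,2]>35]
    if len(a)>10: f=np.polyfit(a[:,0],a[:,1],1);g=np.polyfit(a[:,0],a[:,2],1);print('bar yaw',np.degrees(f[0]),np.polyval(f,600),'pitch',np.degrees(g[0]),np.polyval(g,[530,590]))
print(sense()['eef_pos'])
a=cv2.imread('pics/scene3.png')[170:290,140:300]; b=cv2.imread('pics/top3.png')[100:220,230:390]
cv2.imwrite('pics/c3.png',np.hstack([cv2.resize(a,(400,300)),cv2.resize(b,(400,300))]))
```

```text
scene 156 [597.7 -67.6  44.1] [591.  -96.9  39.3] [602.9 -37.9  46.8]
bar yaw -4.18354814928911 -67.49454304336756 pitch -0.3120329059705594 [44.  43.7]
top 108 [602.7 -67.4  42. ] [597.9 -96.4  21.7] [609.2 -39.8  50.6]
bar yaw -1.9500212221919497 -67.49537361188904 pitch -3.3232211415654436 [48.7 45.3]
[441.  -59.5  46.1]
```

View pics/c3.png

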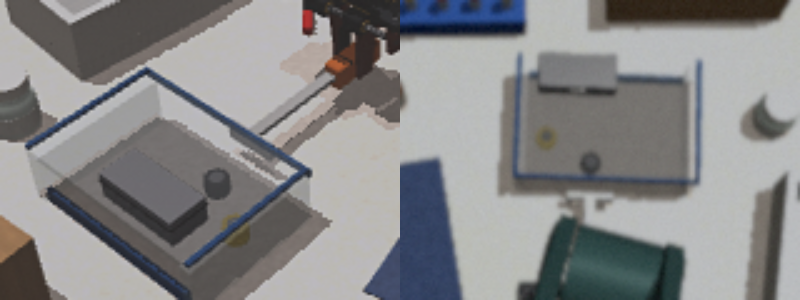

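>>> move_arm(
  increments=[
    {"slide": [3, -0.17, 0], "rotation": [0, 0, 0]},
    {"slide": [3, -0.17, 0], "rotation": [0, 0, 0]},
    {"slide": [2, -0.16, 0], "rotation": [0, 0, 0]},
    {"slide": [0, 0, 0], "rotation": [0, 0, 0]},
    {"slide": [0, 0, -1.4], "rotation": [0, 0, 0]},
    {"slide": [0, 0, -1], "rotation": [0, 0, 0]},
    {"slide": [0, 0, 0], "rotation": [0, 0, 0]},
    {"slide": [0, 0, 0], "rotation": [0, 0, 0]},
  ],
)

```text
t: 9.07
eef_pos: [521.4, -64.9, 22.4]
orientation: [[-0.998, 0.056, -0.001], [0.056, 0.998, 0.0], [0.001, 0.0, -1.0]]
ft_force: [0.3, -0.1, -1.1]
width: 23.7
grasp_force: 50.0
```

Run:
```python
from h import *
print(sense()['eef_pos'],sense()['ft_force'])
im,d=get_image('scene'); a=im[170:290,140:300]; im,d=get_image('top');b=im[100:220,230:390]
cv2.imwrite('pics/c4.png',np.hstack([cv2.resize(a,(400,300)),cv2.resize(b,(400,300))]))
```

```text
[521.4296463  -64.92310889  22.362348  ] [ 0.28375004 -0.06519369 -1.07370636]
```

View pics/c4.png

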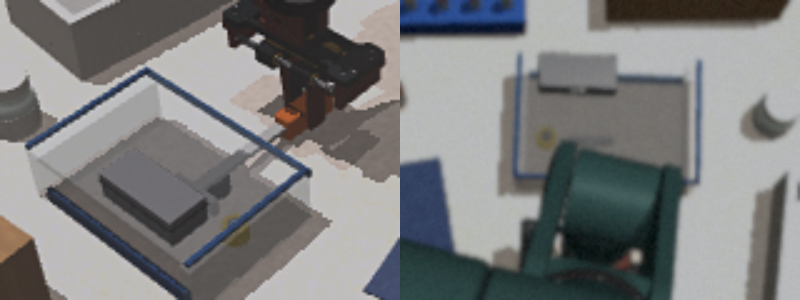

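>>> move_arm(
  increments=[
    {"slide": [-1, 0.06, 0], "rotation": [0, 0, 0]},
    {"slide": [-1.5, 0.08, 0], "rotation": [0, 0, 0]},
    {"slide": [-1.5, 0.08, 0], "rotation": [0, 0, 0]},
    {"slide": [-1.5, 0.08, 0], "rotation": [0, 0, 0]},
    {"slide": [-1.5, 0.08, 0], "rotation": [0, 0, 0]},
    {"slide": [-1.5, 0.08, 0], "rotation": [0, 0, 0]},
    {"slide": [-1.5, 0.08, 0], "rotation": [0, 0, 0]},
    {"slide": [-1, 0.06, 0], "rotation": [0, 0, 0]},
  ],
)

```text
t: 10.18
eef_pos: [410.8, -58.8, 22.6]
orientation: [[-0.998, 0.056, -0.0], [0.056, 0.998, 0.0], [0.0, 0.0, -1.0]]
ft_force: [0.0, 0.7, -0.3]
width: 24.0
grasp_force: 50.0
```

>>> move_arm(
  increments=[
    {"slide": [-0.5, 0.03, 0], "rotation": [0, 0, 0]},
    {"slide": [0, 0, 0], "rotation": [0, 0, 0]},
  ],
)

```text
t: 10.42
eef_pos: [406.9, -58.7, 22.7]
orientation: [[-0.998, 0.056, 0.0], [0.056, 0.998, -0.0], [-0.0, -0.0, -1.0]]
ft_force: [0.7, -0.1, -0.4]
width: 23.4
grasp_force: 50.0
```

```bash
cat >> h.py <<'E'
def blobs(n,reg,zr,save=None):
    im,d=get_image(n)
    if save: cv2.imwrite(save,im)
    P=cloud(n,d); P[...,:2]+=AX[n]
    m=(P[...,0]>reg[0])&(P[...,0]<reg[1])&(P[...,1]>reg[2])&(P[...,1]<reg[3])&(P[...,2]>zr[0])&(P[...,2]<zr[1])
    N,l,st,c=cv2.connectedComponentsWithStats(m.astype('uint8'))
    for i in range(1,N):
        if st[i,4]>8: 
            k=l==i; print(n,st[i,4],'px',c[i].round(),'med',np.median(P[k],0).round(1),'rng',P[k].min(0).round(),P[k].max(0).round(),'bgr',im[k].mean(0).round())
E
python3 - <<'E'
from h import *
s=sense();print(s['eef_pos'])
blobs('scene',(480,616,-160,60),(12,60),'pics/s5.png')
blobs('top',(480,616,-160,60),(12,60))
E
```

```text
[406.93689223 -58.72368014  22.65700231]
scene 280 px [255. 218.] med [558.2 -62.5  25.8] rng [481. -99.  12.] [579. -35.  32.] bgr [113. 113. 115.]
top 147 px [305. 194.] med [558.3 -65.1  27.3] rng [515. -96.  12.] [576. -37.  35.] bgr [154. 153. 152.]
```

Run:
```python
from h import *
im=cv2.imread('pics/s5.png'); cv2.imwrite('pics/c5.png',cv2.resize(im[170:290,160:320],(800,600),interpolation=cv2.INTER_CUBIC))
```

```text
(no output)
```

View pics/c5.png

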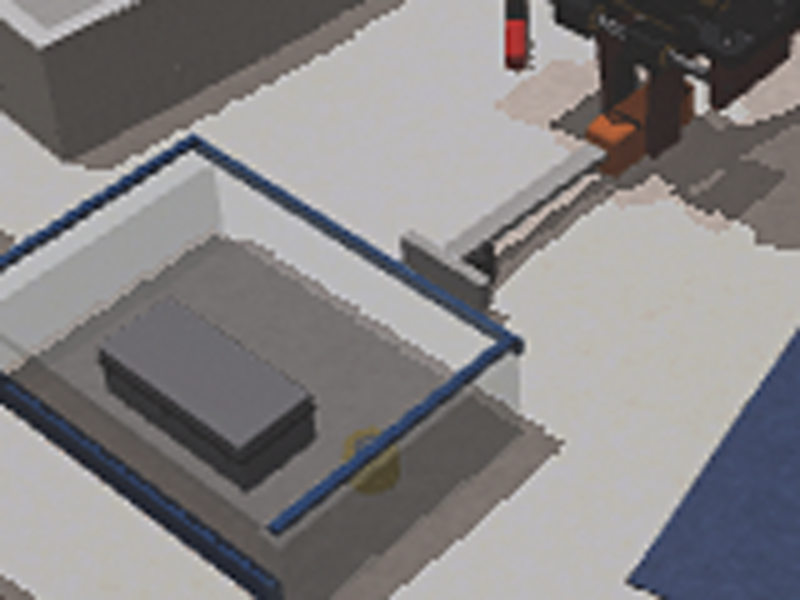

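>>> move_arm(
  increments=[
    {"slide": [0, 0, 1.2], "rotation": [0, 0, 0]},
    {"slide": [0, 0, 1.3], "rotation": [0, 0, 0]},
    {"slide": [0, 2, 0], "rotation": [0, 0, 0]},
    {"slide": [0, 2.2, 0], "rotation": [0, 0, 0]},
    {"slide": [0, 0, 0], "rotation": [0, 0, 0]},
  ],
)

```text
t: 11.15
eef_pos: [407.2, -15.9, 48.2]
orientation: [[-0.999, 0.054, 0.001], [0.054, 0.999, -0.0], [-0.001, -0.0, -1.0]]
ft_force: [0.3, -0.2, -0.3]
width: 23.5
grasp_force: 50.0
```

Run:
```python
from h import *
s=sense();print(s['eef_pos'])
blobs('scene',(480,616,-160,60),(12,60),'pics/s6.png')
blobs('top',(480,616,-160,60),(12,60),'pics/t6.png')
for n in('scene','top'):
  for t in('cap3_c','cap8_c'):
    for r in spot_point(n,t)[:3]:
        q=r['pixel'];print(n,t,r['conf'],q,wz(n,*q,10)[:2]+AX[n])
```

```text
[407.17642854 -15.89416926  48.24223755]
scene 317 px [266. 218.] med [563.7 -20.9  51.2] rng [480. -80.  14.] [579.   7.  58.] bgr [110. 109. 112.]
top 139 px [293. 194.] med [557.5 -22.7  52.6] rng [509. -52.  36.] [575.   3.  60.] bgr [166. 166. 165.]
top 53 px [305. 196.] med [550.7 -66.   19.3] rng [538. -79.  12.] [565. -53.  26.] bgr [96. 96. 97.]
top cap3_c 0.44 [304.1, 191.6] [566.83263347 -64.06162009]
top cap3_c 0.43 [160.4, 201.8] [541.11158199 411.31977566]
top cap8_c 0.64 [292.2, 238.7] [411.034327   -20.93683003]
top cap8_c 0.35 [163.8, 213.7] [501.20698824 399.18417654]
```

>>> move_arm(
  increments=[
    {"slide": [2.95, -0.19, 0], "rotation": [0, 0, 0]},
    {"slide": [2.95, -0.19, 0], "rotation": [0, 0, 0]},
    {"slide": [2.95, -0.19, 0], "rotation": [0, 0, 0]},
    {"slide": [2.95, -0.19, 0], "rotation": [0, 0, 0]},
    {"slide": [2.95, -0.19, 0], "rotation": [0, 0, 0]},
    {"slide": [0, 0, 0], "rotation": [0, 0, 0]},
    {"slide": [0, 0, 0], "rotation": [0, 0, 0]},
  ],
)

```text
t: 12.32
eef_pos: [552.7, -26.3, 47.1]
orientation: [[-0.998, 0.056, -0.003], [0.056, 0.998, 0.0], [0.003, 0.0, -1.0]]
ft_force: [-1.1, -0.6, -1.2]
width: 23.7
grasp_force: 50.0
```

Run:
```python
from h import *
print(sense()['eef_pos'])
im,d=get_image('scene'); a=im[190:290,160:293]; im,d=get_image('top');b=im[100:200,240:373]
cv2.imwrite('pics/c6.png',np.hstack([cv2.resize(a,(400,300),interpolation=2),cv2.resize(b,(400,300),interpolation=2)]))
```

```text
[552.74454591 -26.255233    47.10886485]
```

View pics/c6.png

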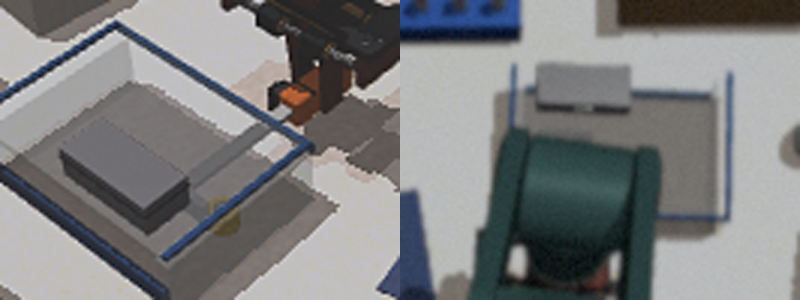

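>>> move_arm(
  increments=[
    {"slide": [0.3, 0, 0], "rotation": [0, 0, 0]},
    {"slide": [0, 0, -1.3], "rotation": [0, 0, 0]},
    {"slide": [0, 0, -1.2], "rotation": [0, 0, 0]},
    {"slide": [0, 0, 0], "rotation": [0, 0, 0]},
  ],
)

```text
t: 12.92
eef_pos: [557.1, -26.1, 21.4]
orientation: [[-0.998, 0.056, -0.001], [0.056, 0.998, 0.0], [0.001, 0.0, -1.0]]
ft_force: [-0.6, -0.5, -1.6]
width: 24.1
grasp_force: 50.0
```

>>> move_arm(
  increments=[
    {"slide": [-1, 0.06, 0], "rotation": [0, 0, 0]},
    {"slide": [-1.6, 0.09, 0], "rotation": [0, 0, 0]},
    {"slide": [-1.6, 0.09, 0], "rotation": [0, 0, 0]},
    {"slide": [-1.6, 0.09, 0], "rotation": [0, 0, 0]},
    {"slide": [-1.6, 0.09, 0], "rotation": [0, 0, 0]},
    {"slide": [-1.6, 0.09, 0], "rotation": [0, 0, 0]},
    {"slide": [-1.6, 0.09, 0], "rotation": [0, 0, 0]},
    {"slide": [-1.4, 0.08, 0], "rotation": [0, 0, 0]},
  ],
)

```text
t: 13.92
eef_pos: [436.4, -19.3, 22.6]
orientation: [[-0.998, 0.056, -0.0], [0.056, 0.998, -0.0], [0.0, -0.0, -1.0]]
ft_force: [0.1, -0.1, -1.4]
width: 23.6
grasp_force: 50.0
```

>>> move_arm(
  increments=[
    {"slide": [0, 0, 0], "rotation": [0, 0, 0]},
    {"slide": [0, 0, 1.5], "rotation": [0, 0, 0]},
    {"slide": [0, 0, 1.5], "rotation": [0, 0, 0]},
    {"slide": [0, 0, 0], "rotation": [0, 0, 0]},
  ],
)

```text
t: 14.42
eef_pos: [439.2, -19.7, 53.4]
orientation: [[-0.998, 0.056, 0.003], [0.056, 0.998, -0.001], [-0.003, -0.001, -1.0]]
ft_force: [0.5, -0.9, -1.2]
width: 23.3
grasp_force: 50.0
```

Run:
```python
from h import *
s=sense();print(s['eef_pos'])
blobs('scene',(480,622,-160,60),(10,35),'pics/s7.png')
blobs('top',(480,622,-160,60),(10,35),'pics/t7.png')
a=cv2.imread('pics/s7.png')[180:280,170:303]; b=cv2.imread('pics/t7.png')[110:210,240:373]
cv2.imwrite('pics/c7.png',np.hstack([cv2.resize(a,(400,300),interpolation=2),cv2.resize(b,(400,300),interpolation=2)]))
```

```text
[439.24522949 -19.69579315  53.42551613]
scene 36 px [252. 219.] med [553.4 -69.4  19.5] rng [539. -81.  13.] [568. -63.  24.] bgr [80. 79. 80.]
scene 49 px [265. 236.] med [579.7  -2.   19.5] rng [570. -18.  10.] [592.   7.  23.] bgr [ 74. 108. 118.]
top 54 px [287. 188.] med [579.6  -7.2  18.4] rng [566. -17.  11.] [592.   6.  27.] bgr [ 85. 123. 128.]
top 28 px [305. 194.] med [556.4 -68.   20. ] rng [549. -79.  11.] [565. -53.  24.] bgr [98. 97. 96.]
```

View pics/c7.png

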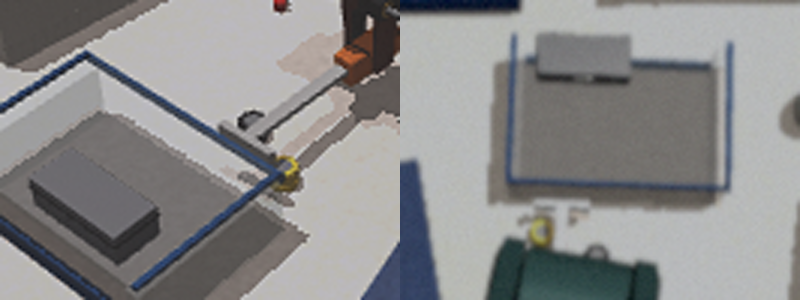

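>>> move_arm(
  increments=[
    {"slide": [0, 0, 3], "rotation": [0, 0, 0]},
    {"slide": [0.5, 3.4, 0], "rotation": [0, 0, 2.4]},
    {"slide": [0.5, 3.4, 0], "rotation": [0, 0, 2.4]},
    {"slide": [0.6, 3.4, 0], "rotation": [0, 0, 2.4]},
    {"slide": [0.6, 3.4, 0], "rotation": [0, 0, 2.4]},
    {"slide": [0.5, 3.4, 0], "rotation": [0, 0, 2.3]},
    {"slide": [0, 0, -2.5], "rotation": [0, 0, 0]},
    {"slide": [0, 0, -2], "rotation": [0, 0, 0]},
  ],
)

```text
t: 15.52
eef_pos: [464.2, 151.2, 36.2]
orientation: [[-0.988, -0.152, -0.001], [-0.152, 0.988, -0.0], [0.001, -0.0, -1.0]]
ft_force: [-0.5, -0.8, -1.1]
width: 23.8
grasp_force: 50.0
```

>>> move_arm(
  increments=[
    {"slide": [0, 0, -1], "rotation": [0, 0, 0]},
    {"slide": [0, 0, -0.4], "rotation": [0, 0, 0]},
    {"slide": [0, 0, 0], "rotation": [0, 0, 0]},
  ],
)

```text
t: 15.9
eef_pos: [464.6, 150.5, 23.6]
orientation: [[-0.989, -0.151, -0.0], [-0.151, 0.989, -0.0], [0.0, -0.0, -1.0]]
ft_force: [0.2, 0.4, -1.8]
width: 24.2
grasp_force: 50.0
```

>>> move_arm(
  increments=[
    {"slide": [0, 0, -0.15], "rotation": [0, 0, 0]},
    {"slide": [0, 0, 0], "rotation": [0, 0, 0]},
  ],
)

```text
t: 16.15
eef_pos: [464.9, 150.6, 22.5]
orientation: [[-0.989, -0.151, 0.001], [-0.151, 0.989, 0.0], [-0.001, -0.0, -1.0]]
ft_force: [-0.5, -0.5, -0.5]
width: 24.1
grasp_force: 50.0
```

>>> move_arm(
  increments=[
    {"slide": [0, 0, 0], "rotation": [0, 0, 0]},
    {"slide": [0, 0, 0], "rotation": [0, 0, 0]},
    {"slide": [0, 0, 0], "rotation": [0, 0, 0]},
    {"slide": [0, 0, 0], "rotation": [0, 0, 0]},
    {"slide": [0, 0, 4], "rotation": [0, 0, 0]},
    {"slide": [0, 0, 4], "rotation": [0, 0, 0]},
    {"slide": [3, -4, 0], "rotation": [0, 0, 0]},
    {"slide": [3, -4, 0], "rotation": [0, 0, 0]},
  ],
  grip=-0.14,
)

```text
t: 17.15
eef_pos: [525.5, 70.1, 103.1]
orientation: [[-0.988, -0.153, 0.002], [-0.153, 0.988, -0.0], [-0.002, -0.0, -1.0]]
ft_force: [0.7, 0.5, -0.1]
width: 50.0
grasp_force: 0.0
```

Run:
```python
from h import *
s=sense();print(s['eef_pos'],s['width'],s['joint_positions'])
print(rake('scene'))
blobs('scene',(480,622,-160,40),(10,35))
blobs('top',(480,622,-160,40),(10,35))
```

```text
[525.51089499  70.12892841 103.06250893] 49.98103302421524 [ 1.35000610e-01  2.41649314e+01  1.03474681e+02 -1.86925363e-03
  5.22546608e+01 -9.86469406e+01]
([(161, ((466.65997314453125, 151.83529663085938), (76.96996307373047, 22.586509704589844), 9.02176570892334)), (371, ((566.4066162109375, 167.81478881835938), (135.16917419433594, 59.45553207397461), 7.95366096496582))], np.float64(8.686609710574698), array([157.39819997, 172.67643342]))
scene 73 px [254. 221.] med [555.1 -64.6  18.9] rng [537. -81.  10.] [566. -52.  22.] bgr [67. 66. 67.]
scene 56 px [265. 236.] med [580.1  -3.3  18.8] rng [569. -22.  11.] [592.   7.  24.] bgr [ 83. 124. 133.]
top 54 px [305. 196.] med [550.5 -65.8  19.5] rng [539. -79.  10.] [564. -53.  28.] bgr [97. 97. 98.]
```

>>> move_arm(
  increments=[
    {"slide": [2.7, -3.8, 0], "rotation": [0, 0, 0]},
    {"slide": [2.7, -3.76, 0], "rotation": [0, 0, 0]},
    {"slide": [0, 0, -3], "rotation": [0, 0, 0]},
    {"slide": [0, 0, -3], "rotation": [0, 0, 0]},
    {"slide": [0, 0, -2], "rotation": [0, 0, 0]},
    {"slide": [0, 0, -0.7], "rotation": [0, 0, 0]},
    {"slide": [0, 0, 0], "rotation": [0, 0, 0]},
  ],
)

```text
t: 18.18
eef_pos: [577.5, -4.0, 15.2]
orientation: [[-0.988, -0.152, -0.001], [-0.152, 0.988, 0.0], [0.001, 0.001, -1.0]]
ft_force: [0.8, 0.8, -0.3]
width: 50.2
grasp_force: 0.0
```

>>> move_arm(
  increments=[
    {"slide": [0, 0, 0], "rotation": [0, 0, 0]},
    {"slide": [0, 0, 0], "rotation": [0, 0, 0]},
    {"slide": [0, 0, 0], "rotation": [0, 0, 0]},
    {"slide": [0, 0, 0], "rotation": [0, 0, 0]},
    {"slide": [0, 0, 0], "rotation": [0, 0, 0]},
  ],
  grip=1,
  squeeze=20,
)

```text
t: 18.8
eef_pos: [578.7, -4.9, 15.4]
orientation: [[-0.989, -0.151, 0.0], [-0.151, 0.989, 0.0], [-0.0, -0.0, -1.0]]
ft_force: [0.1, 1.4, 3.7]
width: 27.8
grasp_force: 20.0
```

Run:
```python
from h import *
s=sense();print(s['eef_pos'],s['width'],s['grasp_force'],s['joint_positions'].round(1))
```

```text
[578.67664125  -4.88488466  15.41540962] 27.78929248621183 20.000562965869904 [  -7.3   34.7  100.4    0.    44.9 -106. ]
```

>>> move_arm(
  increments=[
    {"slide": [0, 0, 3], "rotation": [0, 0, 0]},
    {"slide": [0, 0, 5], "rotation": [0, 0, 0]},
    {"slide": [-0.6, 4.2, 3], "rotation": [0, 0, -8.9]},
    {"slide": [-0.6, 4.2, 0], "rotation": [0, 0, -8.9]},
    {"slide": [-0.6, 4.2, 0], "rotation": [0, 0, -8.9]},
    {"slide": [-0.6, 4.2, 0], "rotation": [0, 0, -8.9]},
    {"slide": [-0.6, 4.2, 0], "rotation": [0, 0, -8.9]},
    {"slide": [-0.6, 4.2, 0], "rotation": [0, 0, -8.9]},
  ],
)

```text
t: 19.8
eef_pos: [542.1, 248.1, 124.9]
orientation: [[-0.707, 0.707, -0.0], [0.707, 0.707, -0.0], [-0.0, -0.0, -1.0]]
ft_force: [0.2, 0.4, -0.7]
width: 27.3
grasp_force: 20.0
```

>>> move_arm(
  increments=[
    {"slide": [-0.6, 4.2, 0], "rotation": [0, 0, -8.9]},
    {"slide": [-0.6, 4.2, 0], "rotation": [0, 0, -8.9]},
    {"slide": [-0.5, 4.7, 0], "rotation": [0, 0, -9.2]},
    {"slide": [0, 0, 0], "rotation": [0, 0, 0]},
    {"slide": [0, 0, 0], "rotation": [0, 0, 0]},
  ],
)

```text
t: 20.42
eef_pos: [525.1, 377.3, 124.6]
orientation: [[-0.316, 0.949, -0.001], [0.949, 0.316, -0.001], [-0.001, -0.001, -1.0]]
ft_force: [-0.4, -0.3, -0.2]
width: 27.9
grasp_force: 20.0
```

```bash
cat >> h.py <<'E'
def cup(n):
    im,d=get_image(n); P=cloud(n,d); P[...,:2]+=AX[n]
    m=(P[...,0]>440)&(P[...,0]<660)&(P[...,1]>300)&(P[...,1]<480)&(P[...,2]>60)&(P[...,2]<72)
    hsv=cv2.cvtColor(im,cv2.COLOR_BGR2HSV).astype(int); m&=(hsv[...,0]<35)&(hsv[...,0]>18)&(hsv[...,1]>100)
    q=P[m][:,:2].astype('float32'); return len(q),cv2.minAreaRect(q)
E
python3 - <<'E'
from h import *
s=sense();print(s['eef_pos'],s['width'],s['orientation'].round(3),s['joint_positions'].round(1))
print(cup('scene'))
E
```

```text
[525.10119148 377.34484034 124.59060617] 27.862531039871016 [[-0.316  0.949 -0.001]
 [ 0.949  0.316 -0.001]
 [-0.001 -0.001 -1.   ]] [29.6 30.6 87.  -0.  62.5 11.2]
(162, ((528.4199829101562, 387.541259765625), (91.85595703125, 66.1139907836914), 18.256023406982422))
```

>>> move_arm(
  increments=[
    {"slide": [0.1, 0.1, -3], "rotation": [0, 0, 0]},
    {"slide": [0, 0, -3], "rotation": [0, 0, 0]},
    {"slide": [0, 0, -1.4], "rotation": [0, 0, 0]},
    {"slide": [0, 0, 0], "rotation": [0, 0, 0]},
  ],
)

```text
t: 20.98
eef_pos: [526.1, 377.7, 50.3]
orientation: [[-0.313, 0.95, -0.002], [0.95, 0.313, -0.001], [-0.001, -0.002, -1.0]]
ft_force: [-0.1, 0.5, -0.0]
width: 27.5
grasp_force: 20.0
```

>>> move_arm(
  increments=[
    {"slide": [0, 0, 0], "rotation": [0, 0, 0]},
    {"slide": [0, 0, 0], "rotation": [0, 0, 0]},
    {"slide": [0, 0, 3], "rotation": [0, 0, 0]},
    {"slide": [0, 0, 5], "rotation": [0, 0, 0]},
    {"slide": [0.6, -4, 0], "rotation": [0, 0, 8.9]},
    {"slide": [0.6, -4, 0], "rotation": [0, 0, 8.9]},
    {"slide": [0.6, -4, 0], "rotation": [0, 0, 8.9]},
    {"slide": [0.6, -4, 0], "rotation": [0, 0, 8.9]},
  ],
  grip=0.18,
)

```text
t: 21.98
eef_pos: [551.1, 218.0, 132.2]
orientation: [[-0.811, 0.585, 0.002], [0.585, 0.811, 0.0], [-0.001, 0.001, -1.0]]
ft_force: [0.4, 0.1, -0.9]
width: 35.5
grasp_force: 0.0
```

Run:
```python
from h import *
s=sense();print(s['eef_pos'],s['width'],s['orientation'].round(3),s['joint_positions'].round(1))
print(cup('scene'))
blobs('scene',(480,618,-160,40),(10,35),'pics/s8.png')
a=cv2.imread('pics/s8.png')[255:345,360:480]
blobs('top',(480,622,-160,40),(10,35),'pics/t8.png')
b=cv2.imread('pics/t8.png')[160:250,120:240]
cv2.imwrite('pics/c8.png',np.hstack([cv2.resize(a,(400,300),interpolation=2),cv2.resize(b,(400,300),interpolation=2)]))
```

```text
[551.09889722 218.03828279 132.21489683] 35.54618938761407 [[-0.811  0.585  0.002]
 [ 0.585  0.811  0.   ]
 [-0.001  0.001 -1.   ]] [ 14.9  26.2  94.   -0.   59.7 -39.3]
(214, ((528.4221801757812, 387.7328796386719), (93.70182037353516, 66.22988891601562), 18.07416343688965))
scene 74 px [254. 221.] med [555.3 -64.7  19. ] rng [539. -82.  11.] [568. -52.  22.] bgr [66. 65. 66.]
top 55 px [305. 196.] med [551.2 -65.7  19.3] rng [538. -80.  12.] [564. -53.  25.] bgr [95. 95. 95.]
```

View pics/c8.png

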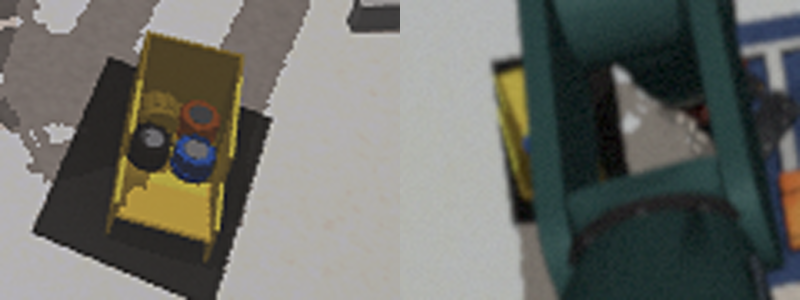

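>>> move_arm(
  increments=[
    {"slide": [0, -4.73, 0], "rotation": [0, 0, 0]},
    {"slide": [0, -4.73, 0], "rotation": [0, 0, 0]},
    {"slide": [0, -4.73, 0], "rotation": [0, 0, 0]},
    {"slide": [0, -4.73, 0], "rotation": [0, 0, 0]},
    {"slide": [0, -4.73, 0], "rotation": [0, 0, 0]},
    {"slide": [0.05, -4.75, -2.5], "rotation": [0, 0, 0]},
    {"slide": [0, 0, -4], "rotation": [0, 0, 0]},
    {"slide": [0, 0, -3], "rotation": [0, 0, 0]},
  ],
  grip=-0.14,
)

```text
t: 23.12
eef_pos: [551.7, -64.7, 35.4]
orientation: [[-0.806, 0.592, 0.001], [0.592, 0.806, 0.0], [-0.001, 0.001, -1.0]]
ft_force: [0.2, -0.0, 0.4]
width: 50.1
grasp_force: 0.0
```

>>> move_arm(
  increments=[
    {"slide": [0, 0, -1.5], "rotation": [0, 0, 0]},
    {"slide": [0, 0, -0.6], "rotation": [0, 0, 0]},
    {"slide": [0, 0, 0], "rotation": [0, 0, 0]},
  ],
)

```text
t: 23.5
eef_pos: [551.6, -64.6, 15.6]
orientation: [[-0.808, 0.589, 0.001], [0.589, 0.808, -0.0], [-0.001, 0.0, -1.0]]
ft_force: [-0.6, 0.5, -0.7]
width: 49.8
grasp_force: 0.0
```

>>> move_arm(
  increments=[
    {"slide": [0, 0, 0], "rotation": [0, 0, 0]},
    {"slide": [0, 0, 0], "rotation": [0, 0, 0]},
    {"slide": [0, 0, 0], "rotation": [0, 0, 0]},
    {"slide": [0, 0, 0], "rotation": [0, 0, 0]},
    {"slide": [0, 0, 0], "rotation": [0, 0, 0]},
  ],
  grip=1,
  squeeze=20,
)

```text
t: 24.12
eef_pos: [551.5, -65.0, 15.7]
orientation: [[-0.808, 0.589, 0.001], [0.589, 0.808, -0.0], [-0.001, 0.0, -1.0]]
ft_force: [-0.6, 0.5, 5.5]
width: 27.5
grasp_force: 20.0
```

>>> move_arm(
  increments=[
    {"slide": [0, 0, 3], "rotation": [0, 0, 0]},
    {"slide": [0, 0, 5], "rotation": [0, 0, 0]},
    {"slide": [-0.26, 4.53, 3], "rotation": [0, 0, -3.6]},
    {"slide": [-0.26, 4.53, 0], "rotation": [0, 0, -3.6]},
    {"slide": [-0.26, 4.53, 0], "rotation": [0, 0, -3.6]},
    {"slide": [-0.26, 4.53, 0], "rotation": [0, 0, -3.6]},
    {"slide": [-0.26, 4.53, 0], "rotation": [0, 0, -3.6]},
    {"slide": [-0.26, 4.53, 0], "rotation": [0, 0, -3.6]},
  ],
)

```text
t: 25.12
eef_pos: [535.0, 208.2, 125.0]
orientation: [[-0.532, 0.847, -0.0], [0.847, 0.532, -0.0], [0.0, -0.0, -1.0]]
ft_force: [0.1, 0.7, -0.5]
width: 27.8
grasp_force: 20.0
```

>>> move_arm(
  increments=[
    {"slide": [-0.26, 4.53, 0], "rotation": [0, 0, -3.5]},
    {"slide": [-0.26, 4.53, 0], "rotation": [0, 0, -3.5]},
    {"slide": [-0.26, 4.53, 0], "rotation": [0, 0, -3.5]},
    {"slide": [-0.3, 4.5, 0], "rotation": [0, 0, -3.5]},
    {"slide": [0, 0, 0], "rotation": [0, 0, 0]},
    {"slide": [0, 0, -3], "rotation": [0, 0, 0]},
  ],
)

```text
t: 25.88
eef_pos: [526.2, 388.6, 96.7]
orientation: [[-0.315, 0.949, 0.004], [0.949, 0.315, 0.002], [0.0, 0.004, -1.0]]
ft_force: [0.3, -0.7, 0.0]
width: 27.8
grasp_force: 20.0
```

>>> move_arm(
  increments=[
    {"slide": [0, 0, -3], "rotation": [0, 0, 0]},
    {"slide": [0, 0, -2], "rotation": [0, 0, 0]},
    {"slide": [0, 0, 0], "rotation": [0, 0, 0]},
  ],
)

```text
t: 26.25
eef_pos: [523.8, 387.5, 45.6]
orientation: [[-0.313, 0.95, -0.002], [0.95, 0.313, 0.0], [0.001, -0.002, -1.0]]
ft_force: [-5.4, 2.1, 10.1]
width: 27.6
grasp_force: 23.4
```

>>> move_arm(
  increments=[
    {"slide": [0, 0, 0], "rotation": [0, 0, 0]},
    {"slide": [0, 0, 0], "rotation": [0, 0, 0]},
    {"slide": [0, 0, 3], "rotation": [0, 0, 0]},
    {"slide": [0, 0, 5], "rotation": [0, 0, 0]},
    {"slide": [-3, -3, 2], "rotation": [0, 0, -10]},
    {"slide": [-3, -3, 2], "rotation": [0, 0, -10]},
    {"slide": [-3, -3, 0], "rotation": [0, 0, -10]},
    {"slide": [0, 0, 0], "rotation": [0, 0, 0]},
  ],
  grip=0.18,
)

```text
t: 27.25
eef_pos: [431.7, 294.9, 165.2]
orientation: [[0.205, 0.979, -0.003], [0.979, -0.205, -0.002], [-0.002, -0.002, -1.0]]
ft_force: [0.5, -0.0, 0.8]
width: 36.1
grasp_force: 0.0
```

Run:
```python
from h import *
s=sense();print(s['eef_pos'],s['width'],s['orientation'].round(3),s['joint_positions'].round(2))
print(cup('scene'),cup('top'))
im,d=get_image('scene')
a=im[255:345,360:480]
im,d=get_image('top')
b=im[160:250,120:240]; c=im[160:260,340:473]
cv2.imwrite('pics/c9.png',np.vstack([np.hstack([cv2.resize(a,(400,300),interpolation=2),cv2.resize(b,(400,300),interpolation=2)]),np.hstack([cv2.resize(c,(400,300),interpolation=2)]*2)]))
for n in('scene','top'):
  d=np.load(n+'0.npy'); P=cloud(n,d); P[...,:2]+=AX[n]
  v=np.array([np.cos(np.radians(-8.25)),np.sin(np.radians(-8.25))]); w_=np.array([-v[1],v[0]])
  L=(P[...,:2]-np.array([519.8,-381.2])); X=L@v; Y=L@w_
  for nm,zr,lim in(('rim',(80,90),(-94,110,-100,100)),('floor',(18,32),(-90,90,-75,75))):
    m=(P[...,2]>zr[0])&(P[...,2]<zr[1])&(X>lim[0])&(X<lim[1])&(Y>lim[2])&(Y<lim[3])
    print(n,nm,m.sum(),np.percentile(X[m],[1,99]).round(),np.percentile(Y[m],[1,99]).round(),P[m][:,2].mean().round(1))
  # yaw by right and left rims
  m=(abs(P[...,2]-85)<4)&(abs(X)<80)&(abs(Y)<100)
  for sgn in(1,-1):
    k=m&(Y*sgn>50); print(sgn,k.sum(),np.degrees(np.polyfit(X[k],Y[k],1)[0]).round(1),np.mean(Y[k]).round(1))
```

```text
[431.69533465 294.93819377 165.1676703 ] 36.062642873968834 [[ 0.205  0.979 -0.003]
 [ 0.979 -0.205 -0.002]
 [-0.002 -0.002 -1.   ]] [ 2.6780e+01  1.8920e+01  1.0074e+02 -2.0000e-02  6.0520e+01  3.8610e+01]
(218, ((528.3429565429688, 387.77630615234375), (94.37837982177734, 66.27381134033203), 18.191801071166992)) (0, ((0.0, 0.0), (0.0, 0.0), 0.0))
scene rim 718 [-93.  94.] [-82.  80.] 84.1
scene floor 529 [-85.  74.] [-73.  75.] 25.7
1 197 -0.1 71.8
-1 168 -0.2 -73.4
top rim 849 [-93.  92.] [-82.  78.] 84.5
top floor 1668 [-73.  78.] [-69.  49.] 25.2
1 207 -0.5 71.3
-1 206 0.1 -74.3
```

View pics/c9.png

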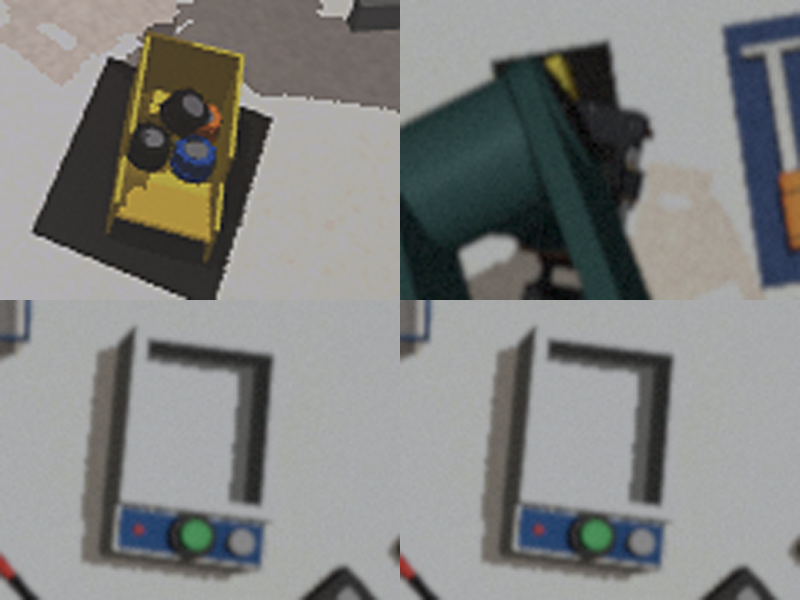

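>>> move_arm(
  increments=[
    {"slide": [1.75, 1.6, 0], "rotation": [0, 0, -10]},
    {"slide": [1.75, 1.6, 0], "rotation": [0, 0, -10]},
    {"slide": [1.75, 1.6, 0], "rotation": [0, 0, -10]},
    {"slide": [1.75, 1.6, 0], "rotation": [0, 0, -10]},
    {"slide": [1.75, 1.6, 0], "rotation": [0, 0, -10]},
    {"slide": [1.73, 1.55, 0], "rotation": [0, 0, -9.9]},
    {"slide": [0, 0, -3], "rotation": [0, 0, 0]},
    {"slide": [0, 0, 0], "rotation": [0, 0, 0]},
  ],
  grip=-1,
)

```text
t: 28.45
eef_pos: [538.4, 392.9, 132.3]
orientation: [[0.949, 0.317, -0.004], [0.317, -0.949, -0.002], [-0.005, 0.001, -1.0]]
ft_force: [-0.5, 0.6, -1.0]
width: 87.9
grasp_force: 0.0
```

Run:
```python
from h import *
s=sense();print(s['eef_pos'],s['width'],s['orientation'].round(3),s['joint_positions'].round(2))
y=s['orientation'][:,1];print(np.degrees(np.arctan2(y[1],y[0])))
```

```text
[538.4171293  392.90614812 132.26904441] 87.94479695622756 [[ 0.949  0.317 -0.004]
 [ 0.317 -0.949 -0.002]
 [-0.005  0.001 -1.   ]] [3.0180e+01 3.1680e+01 8.3660e+01 1.0000e-02 6.4950e+01 1.0172e+02]
-71.54220407986392
```

>>> move_arm(
  increments=[
    {"slide": [-0.1, -0.15, -3], "rotation": [0, 0, 0]},
    {"slide": [0, 0, -3], "rotation": [0, 0, 0]},
    {"slide": [0, 0, -2.4], "rotation": [0, 0, 0]},
    {"slide": [0, 0, -1], "rotation": [0, 0, 0]},
    {"slide": [0, 0, 0], "rotation": [0, 0, 0]},
  ],
)

```text
t: 29.08
eef_pos: [538.5, 391.8, 41.1]
orientation: [[0.949, 0.316, -0.0], [0.316, -0.949, -0.0], [-0.0, -0.0, -1.0]]
ft_force: [-0.4, -0.5, -0.9]
width: 87.9
grasp_force: 0.0
```

>>> move_arm(
  increments=[
    {"slide": [0, 0, 0], "rotation": [0, 0, 0]},
    {"slide": [0, 0, 0], "rotation": [0, 0, 0]},
    {"slide": [0, 0, 0], "rotation": [0, 0, 0]},
    {"slide": [0, 0, 0], "rotation": [0, 0, 0]},
    {"slide": [0, 0, 0], "rotation": [0, 0, 0]},
  ],
  grip=1,
  squeeze=40,
)

```text
t: 29.7
eef_pos: [539.1, 391.9, 42.2]
orientation: [[0.949, 0.316, 0.001], [0.316, -0.949, 0.001], [0.002, -0.0, -1.0]]
ft_force: [-1.0, -1.2, 5.2]
width: 65.8
grasp_force: 40.0
```

>>> move_arm(
  increments=[
    {"slide": [0, 0, 1], "rotation": [0, 0, 0]},
    {"slide": [0, 0, 3], "rotation": [0, 0, 0]},
    {"slide": [0, 0, 5], "rotation": [0, 0, 0]},
    {"slide": [0, 0, 5], "rotation": [0, 0, 0]},
    {"slide": [0, 0, 3], "rotation": [0, 0, 0]},
    {"slide": [0, 0, 0], "rotation": [0, 0, 0]},
  ],
)

```text
t: 30.45
eef_pos: [539.8, 392.7, 214.1]
orientation: [[0.949, 0.316, 0.005], [0.315, -0.949, 0.003], [0.005, -0.001, -1.0]]
ft_force: [0.3, 0.4, -1.7]
width: 66.1
grasp_force: 40.0
```

Run:
```python
from h import *
s=sense();print(s['eef_pos'],s['width'],s['grasp_force'],s['ft_force'],s['joint_positions'].round(2))
# kinematics fit: tool-down data
D=[(63.192,20.558,86.54,72.909,207.307,563.016,236.623),(.135,24.165,103.475,52.255,525.5,70.1,103.1),(-7.3,34.7,100.4,44.9,578.7,-4.9,15.4),(29.6,30.6,87,62.5,525.1,377.3,124.6),(26.78,18.92,100.74,60.52,431.7,294.9,165.2),(14.9,26.2,94,59.7,551.1,218,132.2)]
q=s['joint_positions'];D.append((q[0],q[1],q[2],q[4],*s['eef_pos']))
for q in D:
    j1=np.radians(q[0]); x,y,z=q[4:]; r=x*np.cos(j1)+y*np.sin(j1); o=-x*np.sin(j1)+y*np.cos(j1)
    print(np.round(q[:4],1),'r',round(r,1),'off',round(o,1),'z',z)
D=np.array(D); 
A=[];B=[]
for q in D:
    j1=np.radians(q[0]); r=q[4]*np.cos(j1)+q[5]*np.sin(j1); a=np.radians(q[1]); b=np.radians(q[1]+q[2])
    A+= [[1,0,np.sin(a),np.sin(b),np.cos(b)],[0,1,np.cos(a),np.cos(b),-np.sin(b)]]; B+=[r,q[6]]
sol,res,_,sv=np.linalg.lstsq(np.array(A),np.array(B),rcond=None); print('a1,d1-T,L2,L3,a3',sol.round(1),res,sv.round(2))
```

```text
[539.75587259 392.65445515 214.1270658 ] 66.11552833635758 39.99803602695465 [ 0.33129072  0.41682376 -1.66128436] [3.0100e+01 2.6980e+01 7.9350e+01 2.0000e-02 7.3340e+01 1.0171e+02]
[63.2 20.6 86.5 72.9] r 596.0 off 68.9 z 236.623
[1.000e-01 2.420e+01 1.035e+02 5.230e+01] r 525.7 off 68.9 z 103.1
[ -7.3  34.7 100.4  44.9] r 574.6 off 68.7 z 15.4
[29.6 30.6 87.  62.5] r 642.9 off 68.7 z 124.6
[ 26.8  18.9 100.7  60.5] r 518.3 off 68.8 z 165.2
[14.9 26.2 94.  59.7] r 588.6 off 69.0 z 132.2
[30.1 27.  79.4 73.3] r 663.9 off 69.0 z 214.12706579847506
a1,d1-T,L2,L3,a3 [  -1.  -102.8  616.4  434.1  115.2] [4.46322821] [4.57 3.73 0.33 0.31 0.16]
```

>>> move_arm(
  increments=[
    {"slide": [-0.2, -2, 0], "rotation": [0, 0, -1.5]},
    {"slide": [-0.3, -3, 0], "rotation": [0, 0, -2.5]},
    {"slide": [-0.5, -4.5, 0], "rotation": [0, 0, -4]},
    {"slide": [-0.6, -5, 0], "rotation": [0, 0, -4.4]},
    {"slide": [-0.6, -5, 0], "rotation": [0, 0, -4.4]},
    {"slide": [-0.6, -5, 0], "rotation": [0, 0, -4.4]},
    {"slide": [-0.6, -5, 0], "rotation": [0, 0, -4.4]},
    {"slide": [-0.6, -5, 0], "rotation": [0, 0, -4.4]},
  ],
)

```text
t: 31.45
eef_pos: [495.5, 44.4, 208.9]
orientation: [[0.979, -0.205, -0.005], [-0.205, -0.979, -0.0], [-0.004, 0.001, -1.0]]
ft_force: [0.4, -0.8, -1.9]
width: 65.6
grasp_force: 40.0
```

>>> move_arm(
  increments=[
    {"slide": [-0.7, -5, 0], "rotation": [0, 0, -4.4]},
    {"slide": [-0.7, -5, 0], "rotation": [0, 0, -4.4]},
    {"slide": [-0.7, -5, 0], "rotation": [0, 0, -4.4]},
    {"slide": [-0.7, -5, 0], "rotation": [0, 0, -4.4]},
    {"slide": [-0.7, -5, 0], "rotation": [0, 0, -4.4]},
    {"slide": [-0.6, -4.5, 0], "rotation": [0, 0, -4]},
    {"slide": [-0.5, -4, 0], "rotation": [0, 0, -3]},
    {"slide": [-0.43, -3, 0], "rotation": [0, 0, -1.8]},
  ],
)

```text
t: 32.45
eef_pos: [445.2, -319.2, 208.7]
orientation: [[0.736, -0.677, -0.004], [-0.677, -0.736, 0.003], [-0.005, 0.0, -1.0]]
ft_force: [-0.2, 0.3, -1.7]
width: 66.1
grasp_force: 40.0
```

>>> move_arm(
  increments=[
    {"slide": [0, 0, 0], "rotation": [0, 0, 0]},
    {"slide": [0, 0, 0], "rotation": [0, 0, 0]},
    {"slide": [0, 0, 0], "rotation": [3.37, 3.69, 0]},
    {"slide": [0, 0, 0], "rotation": [3.37, 3.69, 0]},
    {"slide": [0, 0, 0], "rotation": [0, 0, 0]},
  ],
)

```text
t: 33.08
eef_pos: [448.6, -317.6, 210.1]
orientation: [[0.728, -0.674, -0.129], [-0.663, -0.739, 0.118], [-0.175, -0.0, -0.985]]
ft_force: [-0.2, 0.5, -1.9]
width: 65.9
grasp_force: 40.0
```

```bash
cat >> h.py <<'E'
def plane():
    s=sense(); q=s['joint_positions']; j1=np.radians(q[0]); x,y,z=s['eef_pos']
    r=x*np.cos(j1)+y*np.sin(j1); a=np.radians(q[1]); b=np.radians(q[1]+q[2])
    wr=-1+616.4*np.sin(a)+434.1*np.sin(b)+115.2*np.cos(b); wz_=-102.8+616.4*np.cos(a)+434.1*np.cos(b)-115.2*np.sin(b)
    t=s['orientation'][:,2]; ph=np.degrees(np.arctan2(-(t[0]*np.cos(j1)+t[1]*np.sin(j1)),-t[2]))
    xa=s['orientation'][:,0]
    print('q',q.round(1),'tcp',s['eef_pos'].round(1),'r',r.round(1),'pitch',ph.round(1),'xaz',np.degrees(np.arctan2(xa[1],xa[0])).round(1),'wrist-r',(wr-r).round(1),'dz',(wz_-z).round(1),'w',s['width'].round(1),'f',s['ft_force'].round(1))
E
python3 -c "
from h import *
plane()
im,d=get_image('scene');cv2.imwrite('pics/s10.png',im)"
```

```text
Traceback (most recent call last):
  File "h.py", line 47, in plane
    print('q',q.round(1),'tcp',s['eef_pos'].round(1),'r',r.round(1),'pitch',ph.round(1),'xaz',np.degrees(np.arctan2(xa[1],xa[0])).round(1),'wrist-r',(wr-r).round(1),'dz',(wz_-z).round(1),'w',s['width'].round(1),'f',s['ft_force'].round(1))
                                                                                                                                                                                               ^^^^^^^^^^^^^^^^
AttributeError: 'float' object has no attribute 'round'
```

```bash
sed -i "s/s\['width'\].round(1)/round(s['width'],1)/" h.py
python3 -c "
from h import *
plane()"
```

```text
q [-42.5  23.3  87.   -0.   79.7  89.9] tcp [ 448.6 -317.6  210.1] r 545.4 pitch 10.1 xaz -42.3 wrist-r 64.6 dz -5.7 w 65.9 f [-0.2  0.5 -1.9]
```

>>> move_arm(
  increments=[
    {"slide": [-0.48, 0.44, -2.2], "rotation": [3.37, 3.69, 0]},
    {"slide": [-0.48, 0.44, -2.2], "rotation": [3.37, 3.69, 0]},
    {"slide": [0.3, -0.27, -0.15], "rotation": [3.37, 3.69, 0]},
    {"slide": [0.3, -0.27, -0.15], "rotation": [3.37, 3.69, 0]},
    {"slide": [0, 0, 0], "rotation": [0, 0, 0]},
  ],
)

```text
t: 33.7
eef_pos: [444.7, -314.4, 162.6]
orientation: [[0.64, -0.674, -0.369], [-0.584, -0.739, 0.337], [-0.5, -0.0, -0.866]]
ft_force: [0.4, 0.4, -1.7]
width: 65.9
grasp_force: 40.0
```

```bash
python3 -c "
from h import *
plane()
im,d=get_image('scene');im2,d=get_image('top')
cv2.imwrite('pics/c10.png',np.hstack([cv2.resize(im[90:240,110:310],(400,300)),cv2.resize(im2[120:270,300:500],(400,300))]))"
```

```text
q [-42.5  37.1  75.9  -0.1  96.9  89.9] tcp [ 444.7 -314.4  162.6] r 540.3 pitch 30.0 xaz -42.4 wrist-r 185.1 dz -49.9 w 65.9 f [ 0.4  0.4 -1.7]
```

View pics/c10.png

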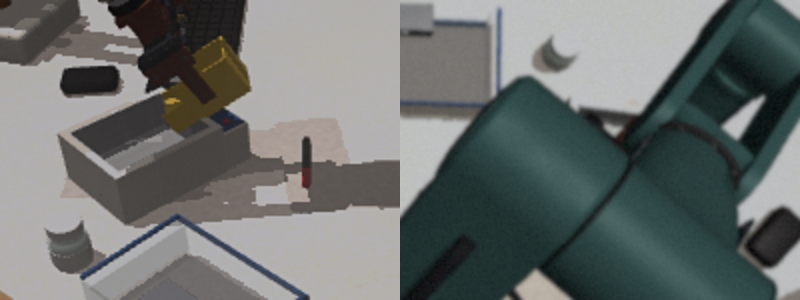

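>>> move_arm(
  increments=[
    {"slide": [0.3, -0.27, -0.15], "rotation": [3.37, 3.69, 0]},
    {"slide": [0.3, -0.27, -0.15], "rotation": [3.37, 3.69, 0]},
    {"slide": [0.39, -0.35, 0], "rotation": [3.37, 3.69, 0]},
    {"slide": [0.39, -0.35, 0], "rotation": [3.37, 3.69, 0]},
    {"slide": [0.39, -0.35, 0], "rotation": [3.37, 3.69, 0]},
    {"slide": [0.39, -0.35, 0], "rotation": [3.37, 3.69, 0]},
    {"slide": [0.48, -0.44, -0.17], "rotation": [3.37, 3.69, 0]},
    {"slide": [0.48, -0.44, -0.17], "rotation": [3.37, 3.69, 0]},
  ],
)

```text
t: 34.8
eef_pos: [475.8, -343.0, 159.0]
orientation: [[0.253, -0.674, -0.694], [-0.232, -0.739, 0.633], [-0.939, 0.0, -0.343]]
ft_force: [-1.1, -0.3, -0.2]
width: 65.8
grasp_force: 40.0
```

>>> move_arm(
  increments=[
    {"slide": [0.48, -0.44, -0.17], "rotation": [3.37, 3.69, 0]},
    {"slide": [0.48, -0.44, -0.17], "rotation": [3.37, 3.69, 0]},
    {"slide": [0, 0, 0], "rotation": [0, 0, 0]},
    {"slide": [0, 0, 0], "rotation": [0, 0, 0]},
    {"slide": [0, 0, 0], "rotation": [0, 0, 0]},
    {"slide": [0, 0, 0], "rotation": [0, 0, 0]},
  ],
)

```text
t: 35.55
eef_pos: [485.5, -351.8, 155.5]
orientation: [[0.13, -0.674, -0.727], [-0.119, -0.738, 0.664], [-0.984, -0.0, -0.176]]
ft_force: [-0.4, -0.6, -0.5]
width: 65.9
grasp_force: 40.0
```

```bash
python3 -c "
from h import *
plane()
im,d=get_image('scene');im2,d=get_image('top')
cv2.imwrite('pics/c11.png',np.hstack([cv2.resize(im[90:240,110:310],(400,300)),cv2.resize(im2[120:270,300:500],(400,300))]))"
```

```text
q [-42.5  71.5  36.5  -0.2 151.9  89.8] tcp [ 485.5 -351.8  155.5] r 595.6 pitch 79.8 xaz -42.4 wrist-r 365.2 dz -305.9 w 65.9 f [-0.4 -0.6 -0.5]
```

View pics/c11.png

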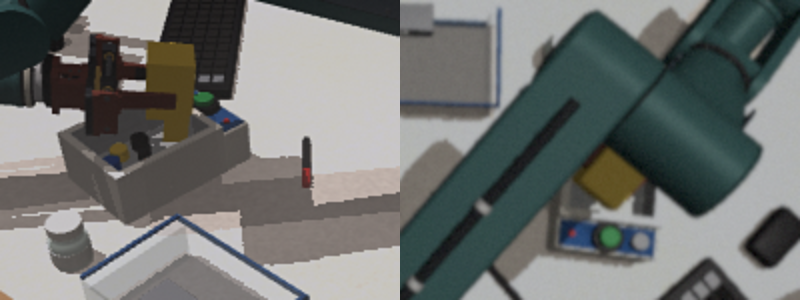

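>>> move_arm(
  increments=[
    {"slide": [0, 0, 3], "rotation": [0, 0, 0]},
    {"slide": [0, 0, 3], "rotation": [0, 0, 0]},
    {"slide": [-0.5, 0.5, 1], "rotation": [-6.74, -7.38, 0]},
    {"slide": [-0.5, 0.5, 0], "rotation": [-6.74, -7.38, 0]},
    {"slide": [-0.5, 0.5, 0], "rotation": [-6.74, -7.38, 0]},
    {"slide": [-0.5, 0.5, 0], "rotation": [-6.74, -7.38, 0]},
    {"slide": [-0.5, 0.5, 0], "rotation": [-6.74, -7.38, 0]},
    {"slide": [-0.5, 0.5, 0], "rotation": [-6.74, -7.38, 0]},
  ],
)

```text
t: 36.65
eef_pos: [454.8, -321.4, 227.4]
orientation: [[0.697, -0.674, -0.245], [-0.636, -0.738, 0.224], [-0.332, -0.0, -0.943]]
ft_force: [-0.8, -0.2, -0.8]
width: 65.9
grasp_force: 40.0
```

>>> move_arm(
  increments=[
    {"slide": [0, 3, 0], "rotation": [-6.74, -7.38, 0]},
    {"slide": [0, 5, 0], "rotation": [-6.6, -7.2, 0]},
    {"slide": [0.6, 5, 0], "rotation": [0, 0, 4]},
    {"slide": [0.6, 5, 0], "rotation": [0, 0, 4]},
    {"slide": [0.6, 5, 0], "rotation": [0, 0, 4]},
    {"slide": [0.6, 5, 0], "rotation": [0, 0, 4]},
    {"slide": [0.6, 5, 0], "rotation": [0, 0, 4]},
    {"slide": [0, 0, 0], "rotation": [0, 0, 0]},
  ],
)

```text
t: 37.65
eef_pos: [484.1, 11.8, 226.0]
orientation: [[0.926, -0.377, -0.001], [-0.377, -0.926, 0.002], [-0.002, -0.001, -1.0]]
ft_force: [0.2, -0.8, -1.1]
width: 65.6
grasp_force: 40.0
```

```bash
python3 -c "
from h import *
plane()
im,d=get_image('scene');im2,d=get_image('top')
cv2.imwrite('pics/c12.png',np.hstack([cv2.resize(im[110:260,130:330],(400,300),interpolation=2),cv2.resize(im2[155:245,350:470],(400,300),interpolation=2)]))"
```

```text
q [-6.900e+00  1.170e+01  1.012e+02  1.000e-01  6.720e+01  1.052e+02] tcp [484.1  11.8 226. ] r 479.2 pitch 0.1 xaz -22.1 wrist-r -0.2 dz 0.3 w 65.6 f [ 0.2 -0.8 -1.1]
```

View pics/c12.png

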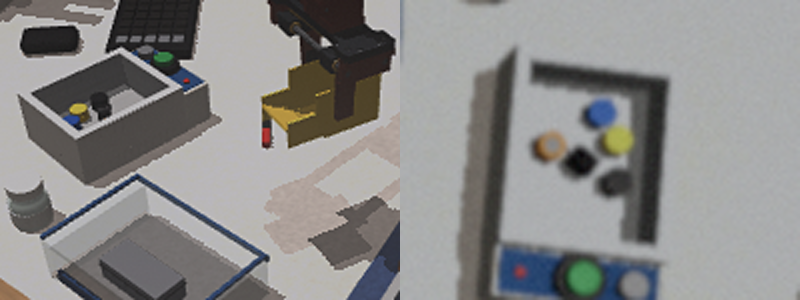

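>>> move_arm(
  increments=[
    {"slide": [0, 0, -5], "rotation": [0, 0, 0]},
    {"slide": [0, 0, -5], "rotation": [0, 0, 0]},
    {"slide": [0, 0, -5], "rotation": [0, 0, 0]},
    {"slide": [0, 0, -2.5], "rotation": [0, 0, 0]},
    {"slide": [0, 0, -0.8], "rotation": [0, 0, 0]},
    {"slide": [0, 0, -0.3], "rotation": [0, 0, 0]},
    {"slide": [0, 0, 0], "rotation": [0, 0, 0]},
    {"slide": [0, 0, 0], "rotation": [0, 0, 0]},
  ],
)

```text
t: 38.75
eef_pos: [485.7, 8.2, 39.2]
orientation: [[0.924, -0.382, -0.0], [-0.382, -0.924, 0.001], [-0.001, -0.001, -1.0]]
ft_force: [0.1, -0.1, -0.1]
width: 66.0
grasp_force: 40.0
```

>>> move_arm(
  increments=[
    {"slide": [0, 0, 0], "rotation": [0, 0, 0]},
    {"slide": [0, 0, 0], "rotation": [0, 0, 0]},
    {"slide": [0, 0, 0], "rotation": [0, 0, 0]},
    {"slide": [0, 0, 0], "rotation": [0, 0, 0]},
    {"slide": [0, 0, 4], "rotation": [0, 0, 0]},
    {"slide": [0, 0, 4], "rotation": [0, 0, 0]},
    {"slide": [0, 0, 4], "rotation": [0, 0, 0]},
  ],
  grip=-1,
)

```text
t: 39.62
eef_pos: [484.2, 8.8, 159.0]
orientation: [[0.924, -0.381, -0.004], [-0.381, -0.924, 0.001], [-0.004, 0.0, -1.0]]
ft_force: [1.2, -0.4, -0.6]
width: 88.0
grasp_force: 0.0
```

>>> move_arm(
  increments=[
    {"slide": [-1.06, -4.66, 0], "rotation": [0, 0, 0]},
    {"slide": [-1.06, -4.66, 0], "rotation": [0, 0, 0]},
    {"slide": [-1.06, -4.66, 0], "rotation": [0, 0, 0]},
    {"slide": [-1.06, -4.66, 0], "rotation": [0, 0, 0]},
    {"slide": [-1.06, -4.66, 0], "rotation": [0, 0, 0]},
    {"slide": [-1.06, -4.66, 0], "rotation": [0, 0, 0]},
    {"slide": [-1.06, -4.66, 0], "rotation": [0, 0, 0]},
    {"slide": [-1.06, -4.66, 0], "rotation": [0, 0, 0]},
  ],
  grip=1,
)

```text
t: 40.62
eef_pos: [399.1, -365.5, 157.8]
orientation: [[0.924, -0.381, -0.003], [-0.381, -0.924, 0.001], [-0.003, -0.0, -1.0]]
ft_force: [0.2, 0.5, -0.5]
width: 11.1
grasp_force: 0.0
```

>>> move_arm(
  increments=[
    {"slide": [0, 0, -2], "rotation": [0, 0, 0]},
    {"slide": [0, 0, -1.5], "rotation": [0, 0, 0]},
    {"slide": [0, 0, 0], "rotation": [0, 0, 0]},
    {"slide": [0, 0, 0], "rotation": [0, 0, 0]},
  ],
)

```text
t: 41.12
eef_pos: [400.0, -363.5, 123.1]
orientation: [[0.925, -0.38, -0.003], [-0.38, -0.925, 0.001], [-0.003, 0.0, -1.0]]
ft_force: [1.6, -0.1, -0.4]
width: 0.7
grasp_force: 0.0
```

```bash
python3 -c "
from h import *
plane()
for n in('scene','top'):
    im,d=get_image(n); P=cloud(n,d); P[...,:2]+=AX[n]; hsv=cv2.cvtColor(im,cv2.COLOR_BGR2HSV).astype(int)
    m=(P[...,0]>360)&(P[...,0]<440)&(P[...,1]>-410)&(P[...,1]<-310)&(P[...,2]<110)&(P[...,2]>75)&(hsv[...,0]>45)&(hsv[...,0]<85)&(hsv[...,1]>80)
    if m.sum(): print(n,m.sum(),P[m].min(0).round(),P[m].max(0).round(),np.median(P[m],0).round(1))
blobs('scene',(380,600,-90,70),(55,75))
"
```

```text
q [-4.950e+01  2.340e+01  1.009e+02 -1.000e-01  5.590e+01  6.290e+01] tcp [ 400.  -363.5  123.1] r 536.2 pitch 0.2 xaz -22.4 wrist-r 0.9 dz 0.1 w 0.7 f [ 1.6 -0.1 -0.4]
scene 52 [ 386. -375.   83.] [ 416. -350.   95.] [ 404.4 -363.    91.2]
scene 260 px [296. 205.] med [468.   27.1  62.1] rng [420. -32.  55.] [530.  60.  69.] bgr [ 49.  90. 102.]
```

>>> move_arm(
  increments=[
    {"slide": [0.1, 0, -1.2], "rotation": [0, 0, 0]},
    {"slide": [0, 0, -0.5], "rotation": [0, 0, 0]},
    {"slide": [0, 0, -0.3], "rotation": [0, 0, 0]},
    {"slide": [0, 0, 0], "rotation": [0, 0, 0]},
  ],
)

```text
t: 41.78
eef_pos: [400.7, -363.7, 102.8]
orientation: [[0.924, -0.381, -0.003], [-0.381, -0.924, 0.002], [-0.004, -0.0, -1.0]]
ft_force: [0.3, 2.2, 2.6]
width: 0.4
grasp_force: 1.7
```

>>> move_arm(
  increments=[
    {"slide": [0, 0, -0.2], "rotation": [0, 0, 0]},
    {"slide": [0, 0, -0.2], "rotation": [0, 0, 0]},
    {"slide": [0, 0, 0], "rotation": [0, 0, 0]},
  ],
)

```text
t: 42.15
eef_pos: [400.8, -363.9, 100.2]
orientation: [[0.924, -0.381, -0.003], [-0.381, -0.924, 0.001], [-0.003, 0.0, -1.0]]
ft_force: [-1.1, 4.8, 15.3]
width: 0.3
grasp_force: 7.8
```

>>> move_arm(
  increments=[
    {"slide": [0, 0, -0.2], "rotation": [0, 0, 0]},
    {"slide": [0, 0, 0], "rotation": [0, 0, 0]},
  ],
)

```text
t: 42.4
eef_pos: [400.8, -363.9, 99.8]
orientation: [[0.924, -0.381, -0.002], [-0.381, -0.924, 0.001], [-0.002, 0.0, -1.0]]
ft_force: [-4.8, 8.2, 31.9]
width: 0.3
grasp_force: 16.0
```

>>> move_arm(
  increments=[
    {"slide": [0, 0, 1], "rotation": [0, 0, 0]},
    {"slide": [0, 0, 3], "rotation": [0, 0, 0]},
    {"slide": [0, 0, 3], "rotation": [0, 0, 0]},
    {"slide": [1.06, 4.65, 0], "rotation": [0, 0, 0]},
    {"slide": [1.06, 4.65, 0], "rotation": [0, 0, 0]},
    {"slide": [1.06, 4.65, 0], "rotation": [0, 0, 0]},
    {"slide": [1.06, 4.65, 0], "rotation": [0, 0, 0]},
    {"slide": [1.06, 4.65, 0], "rotation": [0, 0, 0]},
  ],
)

```text
t: 43.4
eef_pos: [454.1, -130.5, 166.9]
orientation: [[0.924, -0.382, -0.002], [-0.382, -0.924, 0.0], [-0.002, 0.001, -1.0]]
ft_force: [0.2, 0.2, 0.3]
width: 0.3
grasp_force: 0.0
```

>>> move_arm(
  increments=[
    {"slide": [1.06, 4.65, 0], "rotation": [0, 0, 0]},
    {"slide": [1.06, 4.65, 0], "rotation": [0, 0, 0]},
    {"slide": [1.06, 4.65, 0], "rotation": [0, 0, 0]},
    {"slide": [0, 0, 0], "rotation": [0, 0, 0]},
    {"slide": [0, 0, -3], "rotation": [0, 0, 0]},
    {"slide": [0, 0, 0], "rotation": [0, 0, 0]},
  ],
  grip=-1,
)

```text
t: 44.15
eef_pos: [483.7, 7.2, 135.4]
orientation: [[0.924, -0.382, -0.007], [-0.382, -0.924, 0.001], [-0.007, 0.002, -1.0]]
ft_force: [-0.7, 0.1, 0.5]
width: 57.0
grasp_force: 0.0
```

```bash
python3 -c "
from h import *
plane()
im,d=get_image('scene'); P=cloud('scene',d); P[...,:2]+=AX['scene']; hsv=cv2.cvtColor(im,cv2.COLOR_BGR2HSV).astype(int)
m=(P[...,0]>380)&(P[...,0]<600)&(P[...,1]>-90)&(P[...,1]<90)&(P[...,2]>58)&(P[...,2]<70)&(hsv[...,0]>18)&(hsv[...,0]<35)&(hsv[...,1]>100)
print(m.sum(),cv2.minAreaRect(P[m][:,:2].astype('float32')))
print(rake('scene'))
"
```

```text
q [ -7.3  18.5 107.    0.   54.9 105.1] tcp [483.7   7.2 135.4] r 478.8 pitch 0.4 xaz -22.4 wrist-r 2.0 dz 0.3 w 57.0 f [-0.7  0.1  0.5]
186 ((475.2667236328125, 12.5643310546875), (72.60274505615234, 92.45426177978516), 69.03429412841797)
([(166, ((466.34759521484375, 152.0861358642578), (75.56150817871094, 22.704742431640625), 8.976696968078613)), (368, ((568.4002685546875, 176.3590087890625), (135.6524200439453, 60.55316925048828), 0.631618320941925))], np.float64(8.743301186194365), array([157.31730992, 172.69681364]))
```

>>> move_arm(
  increments=[
    {"slide": [0, 0, 0], "rotation": [0, 0, 0]},
    {"slide": [0, 0, 0], "rotation": [0, 0, 0]},
    {"slide": [0, 0, 0], "rotation": [0, 0, 0]},
    {"slide": [0.1, 0.1, -4], "rotation": [0, 0, 0]},
    {"slide": [0, 0, -3], "rotation": [0, 0, 0]},
    {"slide": [0, 0, -2], "rotation": [0, 0, 0]},
    {"slide": [0, 0, -0.5], "rotation": [0, 0, 0]},
    {"slide": [0, 0, 0], "rotation": [0, 0, 0]},
  ],
)

```text
t: 45.25
eef_pos: [486.7, 8.9, 42.1]
orientation: [[0.924, -0.381, -0.003], [-0.381, -0.925, 0.001], [-0.003, 0.0, -1.0]]
ft_force: [-1.4, 0.4, -1.5]
width: 87.8
grasp_force: 0.0
```

>>> move_arm(
  increments=[
    {"slide": [0, 0, 0], "rotation": [0, 0, 0]},
    {"slide": [0, 0, 0], "rotation": [0, 0, 0]},
    {"slide": [0, 0, 0], "rotation": [0, 0, 0]},
    {"slide": [0, 0, 0], "rotation": [0, 0, 0]},
    {"slide": [0, 0, 0], "rotation": [0, 0, 0]},
  ],
  grip=1,
  squeeze=30,
)

```text
t: 45.88
eef_pos: [487.0, 8.8, 42.5]
orientation: [[0.924, -0.381, -0.002], [-0.381, -0.924, 0.001], [-0.002, -0.0, -1.0]]
ft_force: [-0.2, 0.4, 6.3]
width: 65.9
grasp_force: 30.0
```

>>> move_arm(
  increments=[
    {"slide": [0, 0, 3], "rotation": [0, 0, 0]},
    {"slide": [0, 0, 5], "rotation": [0, 0, 0]},
    {"slide": [0, 0, 4], "rotation": [0, 0, 0]},
    {"slide": [0.67, 4.21, 0], "rotation": [0, 0, 3.5]},
    {"slide": [0.67, 4.21, 0], "rotation": [0, 0, 3.5]},
    {"slide": [0.67, 4.21, 0], "rotation": [0, 0, 3.5]},
    {"slide": [0.67, 4.21, 0], "rotation": [0, 0, 3.5]},
    {"slide": [0.67, 4.21, 0], "rotation": [0, 0, 3.5]},
  ],
)

```text
t: 46.88
eef_pos: [519.8, 220.8, 161.8]
orientation: [[0.996, -0.084, -0.003], [-0.084, -0.996, -0.0], [-0.003, 0.0, -1.0]]
ft_force: [0.8, 0.0, -0.7]
width: 66.1
grasp_force: 30.0
```

>>> move_arm(
  increments=[
    {"slide": [0.67, 4.21, 0], "rotation": [0, 0, 3.5]},
    {"slide": [0.67, 4.21, 0], "rotation": [0, 0, 3.5]},
    {"slide": [0.67, 4.21, 0], "rotation": [0, 0, 3.5]},
    {"slide": [0.67, 4.21, 0], "rotation": [0, 0, 3.2]},
    {"slide": [0, 0, 0], "rotation": [0, 0, 0]},
    {"slide": [0, 0, 0], "rotation": [0, 0, 0]},
  ],
)

```text
t: 47.62
eef_pos: [546.1, 387.2, 161.4]
orientation: [[0.988, 0.153, -0.004], [0.153, -0.988, -0.002], [-0.005, 0.001, -1.0]]
ft_force: [-0.4, 0.1, -0.3]
width: 65.9
grasp_force: 30.0
```

>>> move_arm(
  increments=[
    {"slide": [0, 0, -4], "rotation": [0, 0, 0]},
    {"slide": [0, 0, -4], "rotation": [0, 0, 0]},
    {"slide": [0, 0, -2.5], "rotation": [0, 0, 0]},
    {"slide": [0, 0, 0], "rotation": [0, 0, 0]},
  ],
)

```text
t: 48.12
eef_pos: [544.9, 385.3, 54.8]
orientation: [[0.988, 0.151, -0.008], [0.151, -0.989, -0.004], [-0.008, 0.002, -1.0]]
ft_force: [-0.7, 0.4, -0.1]
width: 65.8
grasp_force: 30.0
```

>>> move_arm(
  increments=[
    {"slide": [0.1, 0.1, -0.5], "rotation": [0, 0, 0]},
    {"slide": [0, 0, -0.3], "rotation": [0, 0, 0]},
    {"slide": [0, 0, 0], "rotation": [0, 0, 0]},
    {"slide": [0, 0, 0], "rotation": [0, 0, 0]},
  ],
)

```text
t: 48.62
eef_pos: [548.1, 389.0, 49.5]
orientation: [[0.988, 0.153, -0.002], [0.153, -0.988, -0.0], [-0.002, -0.0, -1.0]]
ft_force: [0.5, -0.0, -1.8]
width: 66.0
grasp_force: 30.0
```

>>> move_arm(
  increments=[
    {"slide": [-0.05, -0.1, -0.2], "rotation": [0, 0, 0]},
    {"slide": [0, 0, -0.15], "rotation": [0, 0, 0]},
    {"slide": [0, 0, 0], "rotation": [0, 0, 0]},
    {"slide": [0, 0, 0], "rotation": [0, 0, 0]},
  ],
)

```text
t: 49.12
eef_pos: [547.3, 387.8, 45.6]
orientation: [[0.988, 0.153, -0.003], [0.153, -0.988, -0.001], [-0.003, 0.0, -1.0]]
ft_force: [-0.8, -1.2, 3.1]
width: 66.0
grasp_force: 30.0
```

Contact (3 N upward). Release, rise, back off and check.

>>> move_arm(
  increments=[
    {"slide": [0, 0, 0], "rotation": [0, 0, 0]},
    {"slide": [0, 0, 0], "rotation": [0, 0, 0]},
    {"slide": [0, 0, 0], "rotation": [0, 0, 0]},
    {"slide": [0, 0, 0], "rotation": [0, 0, 0]},
    {"slide": [0, 0, 3], "rotation": [0, 0, 0]},
    {"slide": [0, 0, 5], "rotation": [0, 0, 0]},
    {"slide": [0, 0, 5], "rotation": [0, 0, 0]},
    {"slide": [-2, 1, 5], "rotation": [0, 0, 0]},
  ],
  grip=-1,
)

```text
t: 50.12
eef_pos: [528.3, 397.3, 227.0]
orientation: [[0.989, 0.151, -0.002], [0.151, -0.989, -0.001], [-0.002, 0.0, -1.0]]
ft_force: [-0.5, 0.2, -0.8]
width: 87.8
grasp_force: 0.0
```

>>> move_arm(
  increments=[
    {"slide": [-5, 2, 0], "rotation": [0, 0, 0]},
    {"slide": [-5, 2, 0], "rotation": [0, 0, 0]},
    {"slide": [-5, 2, 0], "rotation": [0, 0, 0]},
    {"slide": [-5, 2, 0], "rotation": [0, 0, 0]},
    {"slide": [0, 0, 0], "rotation": [0, 0, 0]},
    {"slide": [0, 0, 0], "rotation": [0, 0, 0]},
  ],
)

```text
t: 50.88
eef_pos: [327.9, 477.9, 225.6]
orientation: [[0.988, 0.154, -0.002], [0.154, -0.988, -0.001], [-0.002, 0.0, -1.0]]
ft_force: [0.1, -0.2, -0.1]
width: 87.8
grasp_force: 0.0
```

Run:
```python
from h import *
plane(); print(cup('scene'),cup('top'))
print(rake('scene'))
try: print(rake('top'))
except Exception as e: print(e)
regs={'mailer':(300,390,120,220,13,25),'slidebox':(700,810,-130,20,92,112),'marker':(270,430,-240,-150,8,20),'oiltop':(710,790,150,230,75,95),'jartop':(670,770,-350,-250,60,80)}
im,d=get_image('scene'); P=cloud('scene',d)
for k,(a,b,e,f,g,h) in regs.items():
    m=(P[...,0]>a)&(P[...,0]<b)&(P[...,1]>e)&(P[...,1]<f)&(P[...,2]>g)&(P[...,2]<h)&(d>0)
    print(k,m.sum(),P[m].mean(0).round(1))
im2,_=get_image('top')
cv2.imwrite('pics/c13.png',np.hstack([im[90:390,100:500],im2[50:350,90:490]]))
```

```text
q [4.870e+01 1.950e+01 8.980e+01 1.000e-01 7.070e+01 1.298e+02] tcp [327.9 477.9 225.6] r 575.4 pitch 0.1 xaz 8.8 wrist-r 0.9 dz 0.0 w 87.8 f [ 0.1 -0.2 -0.1]
(204, ((534.40771484375, 386.4295349121094), (95.6288833618164, 65.87976837158203), 8.873824119567871)) (111, ((533.42919921875, 386.90765380859375), (89.99584197998047, 68.35965728759766), 8.632940292358398))
([(161, ((465.6394958496094, 151.85586547851562), (74.52677917480469, 22.58316993713379), 8.772552490234375)), (372, ((565.9815063476562, 168.25210571289062), (137.1707763671875, 59.11660385131836), 7.696563720703125))], np.float64(8.605197393830844), array([157.55756626, 172.69042312]))
([(78, ((464.6361389160156, 151.42007446289062), (73.24345397949219, 23.529504776000977), 8.288091659545898)), (202, ((573.5060424804688, 157.23861694335938), (130.63946533203125, 59.19631576538086), 19.397808074951172))], np.float64(8.59809182075622), array([157.33882002, 172.45899155]))
mailer 273 [341.6 173.4  17.7]
slidebox 711 [759.8 -49.3 100.8]
marker 87 [ 353.8 -197.9   11.9]
oiltop 62 [755.7 193.3  83.1]
jartop 218 [ 721.6 -317.9   68.4]
```

View pics/c13.png

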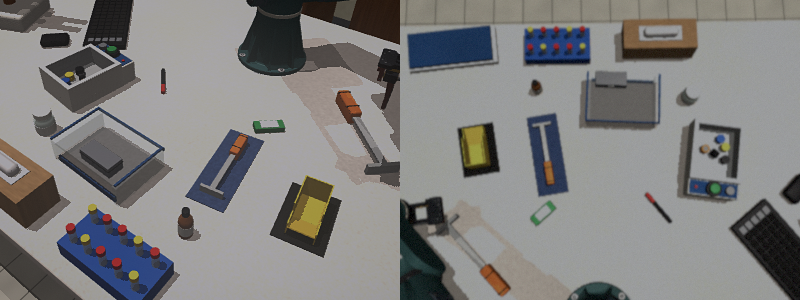

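The view shows the empty cup on its pad at (318,205), the rake lying along the mat, the five caps in the tank, and the bystanders where they started. I'm handing it in.

```bash
python3 -c "
from cell import *
print(sign_off())"
```

```text
the job is handed in; nothing more can be done
None
```

The job is done and handed in: both caps under the riser (yellow and black) were raked out and put in the cup, all five caps were tipped into the tank, the button was then pressed fully down, the cup stands in the middle of its pad, the rake lies along the mat, and the other things are where they started.

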